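Find the heavy side of a wheel head

TASK

Get this potter's wheel head ready for its balance weight: first turn the drag dial on the balancing stand until its pointer reads zero and leave it there. Then turn the wheel head on its sloping spindle back and forth by its grip, feel which side is heavy, and bring the heavy side straight down, to the lowest point of the slope. Finish holding the grip still in that position, do not let go, and leave the ware and other things around where they are.

Things in the scene. Friction and masses are not known exactly. Their poses are not given: they have to be found in the camera images.
- stand: balancing stand: a grey bed 170 x 360 mm, 12 mm thick, on the bench. Origin on the bench below the spindle's origin. The wheel head's post is at one end, the drag dial at the other, its axis 200 mm from the origin towards the stand's -y. The stand's -x side is its front, towards the robot. Its load-carrying spindle slopes towards the front.
- spindle: the stand's sloping spindle, which does not turn. Origin on its axis at the back face of the wheel head, 100 mm above the bench. Its z axis runs along the spindle out through the head and grip: up and towards the stand's front, 40 degrees from vertical. Its x axis points straight up the slope of the head's face, so -x is straight down the slope, where the heavy side must end.
- head_grip (a point): point on the spindle axis, mid-grip, to be held (60 mm from the spindle's origin). The head: aluminium disc, 130 mm diameter, 32 mm thick, with a knurled steel grip standing on it, 50 mm diameter, 52 mm long (spindle z 32 to 84 mm), to hold at any angle, fingers along the spindle. z is the spindle's z; x and y turn with the head but say nothing of the hidden heavy side.
- head (a joint): head's turn about the spindle's z (rad), unlimited; zero means nothing. The bearing drags about 0.29 N m against turning, alike both ways, so the head stays put. Gravity on the heavy side adds 0.18 to 0.25 N m (heavy side level) towards heavy side down, none straight up or down: the mean of the torques felt turning either way at one angle. It starts 35 degrees or more from down.
- dial_grip (a point): middle of the drag dial's grip, on its upright axis, 46 mm above the bench: a black knob, disc 48 mm in diameter under a bar 44 mm long (along the point's x), 14 mm wide, to be pinched across its width. The bar's top is 12 mm higher, the disc's top 20 mm lower. The white line on the bar's top, towards the point's -x, is the pointer.
- dial (a joint): turn of the drag dial (rad), positive anticlockwise from above; 0 when the pointer points at the long white zero line on the bed, at the dial's front (the stand's -x). The short ticks stand 0.4 rad apart. It takes 0.04 N m, stays where it is left and has stops at -1.4 and 1.9. It starts 0.45 to 1.3 on the positive side.
- vase_a: round vase, 104 mm wide, 116 mm tall, dark red glaze, a bystander; origin at the centre of its underside.
- vase_b: the same vase in dark blue glaze, a bystander; origin at the centre of its underside.
- mug: blue mug, 76 mm wide, 85 mm tall, a bystander; origin at the centre of its underside.
- bowl: dark red bowl, 130 mm wide, 50 mm tall, a bystander; origin at the centre of its underside.
- glaze: pale jar with a black cap, 56 mm wide, 90 mm tall, a bystander; origin at the centre of its underside.
- tin: flat round steel tin, 50 mm wide, 27 mm tall, standing on the bed of the stand between dial and head, a bystander; origin at the centre of its underside.
- brush: brush with a wooden handle, 200 mm long, lying on the bench, a bystander; origin at the centre of its underside.

How it is judged (in metres and radians):
On the way:
1. the drag dial's pointer stands at zero (within 0.1 rad) and the fingers are off it (value of joint dial between -0.1 and 0.1 rad and contact force between the fingers and dial below 0.1 N), for 0.2 s.
At the end, for the whole second after the job is handed in: The wheel head's heavy side is within 0.30 rad (17 degrees) of straight down the slope, the head is still (under 0.1 rad/s) and gripped by the fingers (over 4 N), and the drag dial reads zero within 0.1 rad and is not touched (all of step 1 and x of slug_c0 in the frame of spindle below -0.04299 m and contact force between the fingers and head above 4 N and velocity of joint head between -0.1 and 0.1 rad/s); the arm keeps its last pose, push and grip.
It fails at once if a bystander is moved more than 25 mm or knocked over (distance of any of vase_a, vase_b, mug, bowl, glaze, tin, brush from where it was at the start of the episode above 0.025 m or angle between any of vase_a, vase_b, mug, bowl, glaze, tin, brush's own z axis and vertical above 0.35 rad).
It also fails if it takes over 72 s, if anything falls off the work surface, if the arm or the gripper's body presses on something with over 40 N, if the wrist force passes 120 N, or if a joint passes its speed limit or range.

ROBOT

A 6-joint arm with a two-finger parallel gripper is mounted at the origin on the work surface. World frame = base frame: x ahead of the robot, y to its left, z up, the work surface at z = 0. Lengths are in m, angles in degrees, forces in N, time in s.
With the tool pointing down it reaches from about 0.425 to 0.95 m from the base axis. Payload 14.7 kg.
Tool frame: the origin (TCP) lies on the mounting face of the last link; the fingertips stand 173 mm ahead of it and the grasp point (between the pads) lies 155 mm ahead of it (env.tip_reach is the distance from the TCP to the fingertips, in m); x points along the fingers, y is the direction in which the jaws open and shut, and the axes are right-handed (so a half turn about x gives the same grasp; the last joint's range is limited). The gripper opens to 85 mm and grips with 20 to 120 N. Pads are 22 mm wide; open, the fingers measure 114 mm over their backs; the gripper's body (76 mm by 85 mm) begins 54 mm behind the grasp point. The pads swing forward as they close: fully open they stand 13 mm farther back than shut.
Start: joints at [70.611, 27.513, 91.461, -0, 61.026, -2.67], TCP at [0.187, 0.623, 0.405] pointing down, gripper open.
Joint ranges: [-157.49, 157.49], [-46.99, 117.5], [13.45, 153.17], [-89.5, 269.5], [5.16, 153.95], [-167.48, 167.48]. Speed limits (degrees/s): [108.29, 108.29, 136.94, 172.46, 172.46, 172.46].

INTERFACE

Orientations are given as [roll, pitch, yaw] about the fixed x, y, z axes, in that order (R = Rz(yaw) Ry(pitch) Rx(roll)).
In Python, from bench import env gives the robot as it stands.
- The arm moves only by the tool send_rows, never from a script. Its argument "targets" is a list of rows, each a list of 7 numbers: the shift along the tool's x, y, z in cm, then the turn, a rotation vector about the tool's x, y, z in degrees, then the opening, from 0 (shut) to 1 (fully open). In form: [[tx, ty, tz, wx, wy, wz, hand], ...]. A call has 1 to 8 rows; each row shifts and turns the pose as measured when the row begins, along the tool's axes as they then stand; what a row does not reach is not made up. A row lasts 1/10 s, in which the tool goes at most 50 mm and 8.59 degrees, less where a joint would pass 70% of its speed; a pose out of reach is approached as far as the arm can. A call with a gripper value outside its range is refused whole. The fingers move at their own pace and stop on an object; "newtons" is the grip in N (left out, the last holds). Time passes only in rows, so rows that do not move let the fingers close. It gives the time, the measured TCP pose, the force and the opening at its end, in the units of the state.
- env.read_state(): the state, without advancing time (a new reading comes with each control period).
- env.capture(name): name is "scene" or "top" or "wrist"; returns the picture (480x640x3 uint8, red, green, blue); there is no depth.
- env.camera_params(name): a dict with "vertical_fov" (degrees; the focal length in pixels is half the picture's height over the tangent of half this angle, whatever the lens; pixels are square), "cx", "cy" (the principal point, pixels), "world_to_cam" (4x4, takes a point from world to camera coordinates). Camera axes: x right, y up, looking along -z (the intrinsics and any distortion apply to the point x, -y, -z); pixel columns grow to the right and rows downward; lengths in m; the calibration is good to about 2 mm. A picture is of the moment at which its call begins: read the wrist's pose just before it. camera_params takes no time and is no camera call; for the wrist camera it gives the pose at the moment of the call.
- env.sign_off(): hands the job in, once; it reports no verdict.
The state is a dict: "time": time; "qpos": joint angles; "qvel": joint speeds; "tau": joint torques, N m; "ee_pos": TCP position; "ee_rot": TCP orientation; "contact_force": force on the tool from outside, world axes, zero at the start; "wrist_torque": the same for the moment, N m; "grip_width": opening from 0.0 (shut) to 1.0 (fully open).
Only numpy, scipy, OpenCV 4.12 (cv2) and the standard library are available. Lean on these libraries where they do the work, as an engineer would, in place of code of your own. Each camera call takes 0.05 s, during which the arm holds its last target.

## Working session

There is one attempt and no reset: what is moved stays moved. The work goes in short steps, Python scripts to look and compute and a tool call to move; the robot and the scene stay as the last step left them, time stands still between calls to the robot, and variables do not carry over. Pictures are saved under pics/ and viewed, and the job is handed in when it is done.

Besides the shell and the picture viewer there is one more tool, called after "Emit:" as a command line: name --pt "numbers of a row" for each row, then --argument value for the rest. send_rows: Moves the arm, as the interface text tells. Its arguments: {"type":"object","properties":{"targets":{"type":"array","items":{"type":"array","items":{"type":"number"}}},"newtons":{"type":"number"}},"required":["targets"]}

```bash
ls; mkdir -p pics
python3 - <<'E'
from bench import env
import cv2
print(env.read_state(), env.tip_reach)
for n in ["scene","top"]:
    p=env.camera_params(n); print(n,p)
    cv2.imwrite(f"pics/{n}0.png",env.capture(n)[:,:,::-1])
E
```

```text
pics
{'time': 0.0, 'qpos': array([ 7.06122826e+01,  2.75477444e+01,  9.14942809e+01, -7.81418110e-04,
        6.10279272e+01, -2.67010750e+00]), 'qvel': array([-0.02154726,  0.01907335, -0.00364133,  0.04536327, -0.05285877,
        0.0238649 ]), 'tau': array([-1.50009109e-03, -9.50643039e+01, -4.30179048e+01, -4.88909591e-04,
        1.27579656e-02,  4.74326157e-06]), 'ee_pos': array([0.1868876 , 0.62232868, 0.40409273]), 'ee_rot': array([ -92.11056603,   89.93004426, -108.82779699]), 'contact_force': array([-0.9629746 ,  0.32054845,  0.8077444 ]), 'wrist_torque': array([-0.0184898 ,  0.06976946, -0.03147564]), 'grip_width': 1.000544122060328} 0.1734
scene {'vertical_fov': 57.02054340494371, 'cx': 329.2276438422832, 'cy': 241.70847965163387, 'world_to_cam': array([[-0.50248376,  0.86437224,  0.01925366,  0.27553091],
       [-0.63837246, -0.38593834,  0.66598214,  0.29004204],
       [ 0.5830872 ,  0.32235421,  0.74571918, -1.42078397],
       [ 0.        ,  0.        ,  0.        ,  1.        ]])}
top {'vertical_fov': 50.50896600523811, 'cx': 322.27077881474554, 'cy': 245.98688926983647, 'world_to_cam': array([[ 0.02328022, -0.99971795, -0.00469697,  0.00267006],
       [ 0.97658778,  0.02173607,  0.21401836, -0.58601628],
       [-0.2138559 , -0.0095694 ,  0.97681834, -1.05807749],
       [ 0.        ,  0.        ,  0.        ,  1.        ]])}
```

View pics/scene0.png

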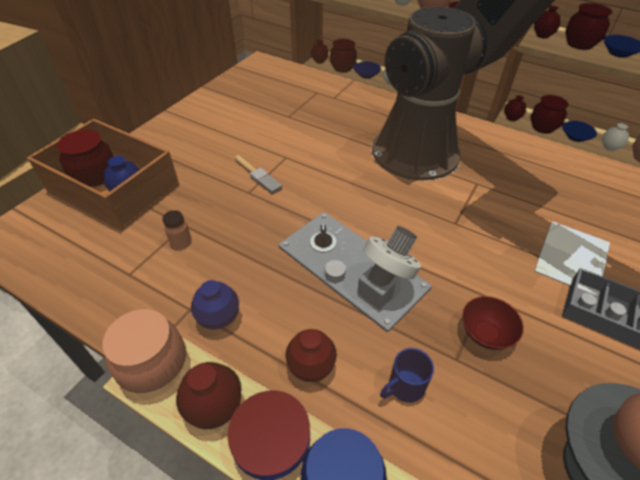

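View pics/top0.png

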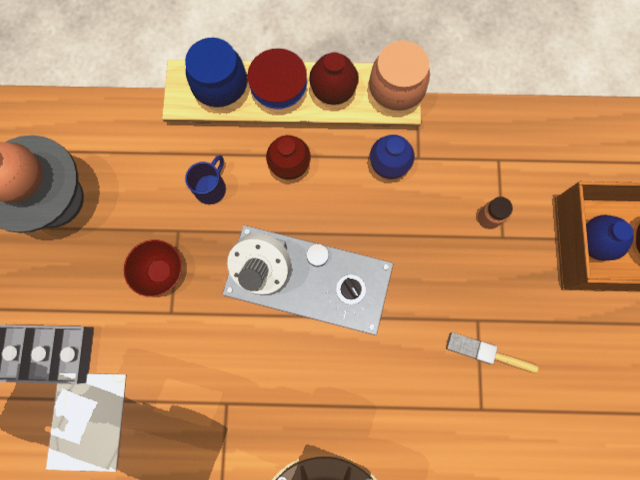

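The scene shows the stand in the middle, with the head at the left (+y) and the dial at the right. In the top view the bed corners are near (246,228), (391,265), (377,333) and (224,295), the dial is near (351,290) and the grip is near (253,274). I'll zoom in for precision.

```bash
cat > h.py <<'E'
import numpy as np, cv2
from bench import env
from scipy.spatial.transform import Rotation as R
def foc(p): return 240/np.tan(np.radians(p["vertical_fov"])/2)
def unproj(p,u,v,z):
    f=foc(p); d=np.array([(u-p["cx"])/f,-(v-p["cy"])/f,-1.])
    W=p["world_to_cam"]; Rm=W[:3,:3]; t=W[:3,3]; c=-Rm.T@t; d=Rm.T@d
    return c+d*(z-c[2])/d[2]
def proj(p,X):
    f=foc(p); X=np.atleast_2d(X); W=p["world_to_cam"]; q=X@W[:3,:3].T+W[:3,3]
    return np.c_[p["cx"]+f*q[:,0]/-q[:,2], p["cy"]-f*q[:,1]/-q[:,2]]
E
python3 - <<'E'
from h import *
im=cv2.imread("pics/top0.png")
c=cv2.resize(im[215:345,215:405],None,fx=4.2,fy=4.2,interpolation=cv2.INTER_CUBIC)
cv2.imwrite("pics/topz.png",c)
im=cv2.imread("pics/scene0.png")
c=cv2.resize(im[205:335,270:440],None,fx=4.5,fy=4.5,interpolation=cv2.INTER_CUBIC)
cv2.imwrite("pics/scenez.png",c)
p=env.camera_params("top")
for u,v in [(246,228),(391,265),(377,333),(224,295)]: print(unproj(p,u,v,.012))
E
```

```text
[0.63596561 0.19500416 0.012     ]
[ 0.55605037 -0.1417134   0.012     ]
[ 0.40177024 -0.10975192  0.012     ]
[0.47864038 0.23613841 0.012     ]
```

View pics/topz.png

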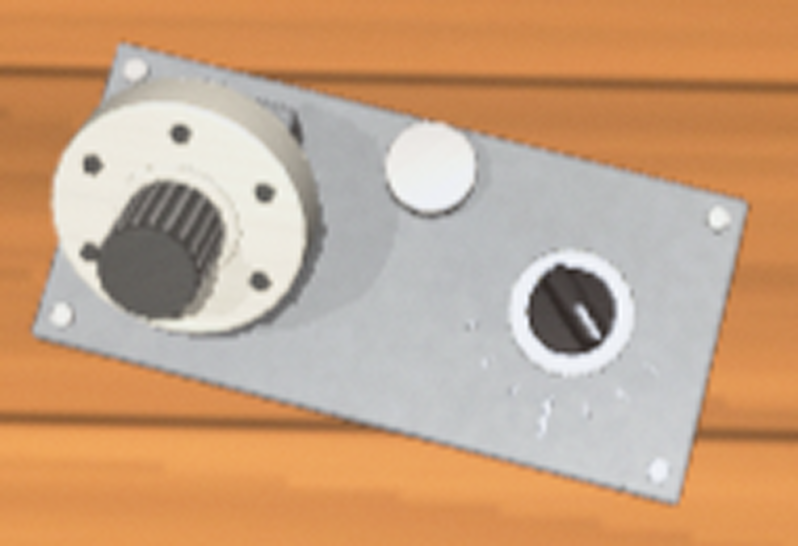

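View pics/scenez.png

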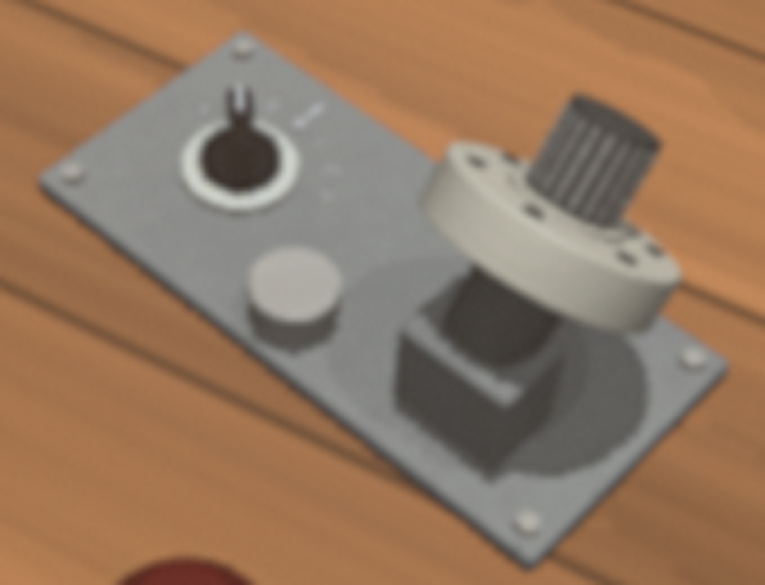

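Run:
```python
from h import *
p=env.camera_params("top"); s=env.camera_params("scene"); print({k:v for k,v in p.items() if k!='world_to_cam'})
T=np.array([(122,43),(748,204),(678,502),(35,335)])/4.2+215
S=np.array([(528,568),(40,185),(242,30),(727,365)])/4.5+[270,205]
for q,P in((p,T),(s,S)):
    X=np.array([unproj(q,u,v,.012) for u,v in P]); print(X.round(4)); print([round(np.linalg.norm(X[i]-X[i-3]),4) for i in range(4)], X.mean(0))
    e=X[0]-X[1]+X[3]-X[2]; print(np.degrees(np.arctan2(e[1],e[0]))-90)
    e=X[0]-X[3]+X[1]-X[2]; print(np.degrees(np.arctan2(e[1],e[0])))
d=[unproj(p,*(np.array([572,310])/4.2+215),.012+.004)]
print('dial ring top',d, 'scene',unproj(s,*(np.array([240,165])/4.5+[270,205]),.016))
```

```text
{'vertical_fov': 50.50896600523811, 'cx': 322.27077881474554, 'cy': 245.98688926983647}
[[ 0.6425  0.1999  0.012 ]
 [ 0.5595 -0.1465  0.012 ]
 [ 0.3984 -0.1085  0.012 ]
 [ 0.4791  0.2377  0.012 ]]
[np.float64(0.3563), np.float64(0.1655), np.float64(0.3555), np.float64(0.1677)] [0.51988083 0.04564971 0.012     ]
-13.303051197843459
-13.150272338752847
[[ 0.6494  0.2056  0.012 ]
 [ 0.5675 -0.1374  0.012 ]
 [ 0.4004 -0.1036  0.012 ]
 [ 0.4846  0.2442  0.012 ]]
[np.float64(0.3527), np.float64(0.1705), np.float64(0.3578), np.float64(0.1692)] [0.52549247 0.05219743 0.012     ]
-13.52237146186836
-12.314020281231043
dial ring top [array([ 0.49870106, -0.05109939,  0.016     ])] scene [ 0.49899718 -0.04652429  0.016     ]
```

```bash
cat >> h.py <<'E'
def pose(st=None):
    st=st or env.read_state()
    T=np.eye(4); T[:3,:3]=R.from_euler('xyz',st["ee_rot"],degrees=True).as_matrix(); T[:3,3]=st["ee_pos"]; return T
def rows_to(Tt,T=None,vmax=4.5,wmax=8.0,n=None):
    """straight path; equal steps in the tool frame"""
    T=pose() if T is None else T
    dp=Tt[:3,3]-T[:3,3]; rv=R.from_matrix(T[:3,:3].T@Tt[:3,:3]).as_rotvec(degrees=True)
    n=n or int(max(np.ceil(np.linalg.norm(dp)*100/vmax),np.ceil(np.linalg.norm(rv)/wmax),1))
    out=[]
    for i in range(n):
        Ri=R.from_matrix(T[:3,:3])*R.from_rotvec(rv*i/n,degrees=True)
        out.append(np.r_[Ri.inv().apply(dp/n)*100,rv/n])
    return n,np.array(out)
def down(yaw_jaw):
    "tool pointing down, jaw axis y along world angle (deg)"
    a=np.radians(yaw_jaw); x=np.array([0,0,-1.]); y=np.array([np.cos(a),np.sin(a),0]); return np.c_[x,y,np.cross(x,y)]
def mk(Rm,p):
    T=np.eye(4);T[:3,:3]=Rm;T[:3,3]=p;return T
E
python3 - <<'E'
from h import *
T=pose(); print(T.round(3)); p=env.camera_params("wrist"); C=np.linalg.inv(p["world_to_cam"]); print((np.linalg.inv(T)@C).round(4),p["vertical_fov"],p["cx"],p["cy"])
for yaw in(126.6,-53.4):
  n,r=rows_to(mk(down(yaw),[.47,-.05,.36]),T); print(n,r.round(2))
E
```

```text
[[-0.     0.288  0.958  0.187]
 [-0.001  0.958 -0.288  0.622]
 [-1.    -0.001 -0.     0.404]
 [ 0.     0.     0.     1.   ]]
[[ 5.000e-04  3.004e-01 -9.538e-01  3.120e-02]
 [ 1.000e+00 -2.000e-03 -1.000e-04 -5.000e-04]
 [-1.900e-03 -9.538e-01 -3.004e-01 -7.690e-02]
 [ 0.000e+00  0.000e+00  0.000e+00  1.000e+00]] 60.79627219285763 315.4157848071437 246.24666984865868
17 [[ 0.26 -3.31  2.73 -3.14 -0.    0.  ]
 [ 0.26 -3.45  2.55 -3.14 -0.    0.  ]
 [ 0.26 -3.59  2.35 -3.14 -0.    0.  ]
 [ 0.26 -3.71  2.16 -3.14 -0.    0.  ]
 [ 0.26 -3.82  1.95 -3.14 -0.    0.  ]
 [ 0.26 -3.92  1.74 -3.14 -0.    0.  ]
 [ 0.26 -4.01  1.52 -3.14 -0.    0.  ]
 [ 0.26 -4.09  1.3  -3.14 -0.    0.  ]
 [ 0.26 -4.16  1.07 -3.14 -0.    0.  ]
 [ 0.26 -4.21  0.84 -3.14 -0.    0.  ]
 [ 0.26 -4.25  0.61 -3.14 -0.    0.  ]
 [ 0.26 -4.27  0.38 -3.14 -0.    0.  ]
 [ 0.26 -4.29  0.14 -3.14 -0.    0.  ]
 [ 0.26 -4.29 -0.09 -3.14 -0.    0.  ]
 [ 0.26 -4.28 -0.33 -3.14 -0.    0.  ]
 [ 0.26 -4.25 -0.56 -3.14 -0.    0.  ]
 [ 0.26 -4.22 -0.79 -3.14 -0.    0.  ]]
17 [[ 0.26 -3.31  2.73  7.45  0.    0.  ]
 [ 0.26 -2.93  3.14  7.45  0.    0.  ]
 [ 0.26 -2.49  3.49  7.45  0.    0.  ]
 [ 0.26 -2.02  3.79  7.45  0.    0.  ]
 [ 0.26 -1.51  4.02  7.45  0.    0.  ]
 [ 0.26 -0.98  4.18  7.45  0.    0.  ]
 [ 0.26 -0.43  4.27  7.45  0.    0.  ]
 [ 0.26  0.13  4.29  7.45  0.    0.  ]
 [ 0.26  0.68  4.24  7.45  0.    0.  ]
 [ 0.26  1.23  4.11  7.45  0.    0.  ]
 [ 0.26  1.75  3.92  7.45  0.    0.  ]
 [ 0.26  2.24  3.66  7.45  0.    0.  ]
 [ 0.26  2.7   3.34  7.45  0.    0.  ]
 [ 0.26  3.11  2.96  7.45  0.    0.  ]
 [ 0.26  3.47  2.53  7.45  0.    0.  ]
 [ 0.26  3.77  2.06  7.45  0.    0.  ]
 [ 0.26  4.    1.55  7.45  0.    0.  ]]
```

Run:
```python
from h import *
T=pose()
M=mk(down(20),[.40,.33,.40])
for a,b in((T,M),(M,mk(down(-53.4),[.47,-.06,.36]))):
  n,r=rows_to(b,a); print(n,r.round(1).tolist())
```

```text
9 [[0.0, -2.4, 3.2, 5.9, 0.0, 0.0], [0.0, -2.1, 3.4, 5.9, 0.0, 0.0], [0.0, -1.7, 3.6, 5.9, 0.0, 0.0], [0.0, -1.3, 3.8, 5.9, 0.0, 0.0], [0.0, -0.9, 3.9, 5.9, 0.0, 0.0], [0.0, -0.5, 4.0, 5.9, 0.0, 0.0], [0.0, -0.1, 4.0, 5.9, 0.0, 0.0], [0.0, 0.3, 4.0, 5.9, 0.0, 0.0], [0.0, 0.7, 4.0, 5.9, 0.0, 0.0]]
10 [[0.4, -0.7, 3.9, 7.3, 0.0, 0.0], [0.4, -0.2, 4.0, 7.3, 0.0, 0.0], [0.4, 0.3, 3.9, 7.3, 0.0, 0.0], [0.4, 0.8, 3.9, 7.3, 0.0, 0.0], [0.4, 1.3, 3.7, 7.3, 0.0, 0.0], [0.4, 1.8, 3.5, 7.3, 0.0, 0.0], [0.4, 2.2, 3.3, 7.3, 0.0, 0.0], [0.4, 2.6, 3.0, 7.3, 0.0, 0.0], [0.4, 3.0, 2.6, 7.3, 0.0, 0.0], [0.4, 3.3, 2.2, 7.3, 0.0, 0.0]]
```

Emit:
send_rows --pt "0 -2.4 3.2 6 0 0 1" --pt "0 -2.1 3.4 6 0 0 1" --pt "0 -1.7 3.6 6 0 0 1" --pt "0 -1.3 3.8 6 0 0 1" --pt "0 -0.9 3.9 6 0 0 1" --pt "0 -0.5 4 6 0 0 1" --pt "0 -0.1 4 6 0 0 1" --pt "0 0.3 4 6 0 0 1"

```text
time: 0.9
ee_pos: [0.3752, 0.3551, 0.4015]
ee_rot: [-66.8, 89.8, -132.8]
contact_force: [2.1, 0.0, 0.2]
grip_width: 0.995
```

Run:
```python
from h import *
n,r=rows_to(mk(down(-53.4),[.47,-.06,.36]),n=11); print(n,r.round(1).tolist())
```

```text
11 [[0.4, -0.7, 3.8, 7.0, 0.0, 0.0], [0.4, -0.3, 3.9, 7.0, 0.0, 0.0], [0.4, 0.2, 3.9, 7.0, 0.0, 0.0], [0.4, 0.7, 3.8, 7.0, 0.0, 0.0], [0.4, 1.1, 3.7, 7.0, 0.0, 0.0], [0.4, 1.6, 3.5, 7.0, 0.0, 0.0], [0.4, 2.0, 3.3, 7.0, 0.0, 0.0], [0.4, 2.4, 3.0, 7.0, 0.0, 0.0], [0.4, 2.7, 2.7, 7.0, 0.0, 0.0], [0.4, 3.1, 2.4, 7.0, 0.0, 0.0], [0.4, 3.3, 2.0, 7.0, 0.0, 0.0]]
```

Emit:
send_rows --pt "0.4 -0.7 3.8 7 0 0 1" --pt "0.4 -0.3 3.9 7 0 0 1" --pt "0.4 0.2 3.9 7 0 0 1" --pt "0.4 0.7 3.8 7 0 0 1" --pt "0.4 1.1 3.7 7 0 0 1" --pt "0.4 1.6 3.5 7 0 0 1" --pt "0.4 2.0 3.3 7 0 0 1" --pt "0.4 2.4 3 7 0 0 1"

```text
time: 1.7
ee_pos: [0.442, 0.0402, 0.3688]
ee_rot: [2.3, 89.9, -122.1]
contact_force: [1.4, 0.4, -0.1]
grip_width: 1.001
```

Emit:
send_rows --pt "0.4 2.7 2.7 7 0 0 0.5" --pt "0.4 3.1 2.4 7 0 0 0.5" --pt "0.4 3.3 2 7 0 0 0.5" --pt "0 0 0 0 0 0 0.5" --pt "0 0 0 0 0 0 0.5"

```text
time: 2.2
ee_pos: [0.4629, -0.0833, 0.3556]
ee_rot: [13.7, 89.8, -133.2]
contact_force: [-0.4, 0.9, -0.5]
grip_width: 0.496
```

Run:
```python
from h import *
import pickle
T=pose();p=env.camera_params("wrist"); im=env.capture("wrist")[:,:,::-1]; cv2.imwrite("pics/w1.png",im); pickle.dump((T,p),open("w1.pkl","wb")); print(T.round(3),p["world_to_cam"].round(3))
```

```text
[[-0.002  0.546 -0.838  0.463]
 [-0.002 -0.838 -0.546 -0.083]
 [-1.     0.001  0.003  0.356]
 [ 0.     0.     0.     1.   ]] [[ 0.548 -0.837  0.002 -0.324]
 [ 0.797  0.522 -0.303 -0.3  ]
 [ 0.253  0.167  0.953 -0.435]
 [ 0.     0.     0.     1.   ]]
```

View pics/w1.png

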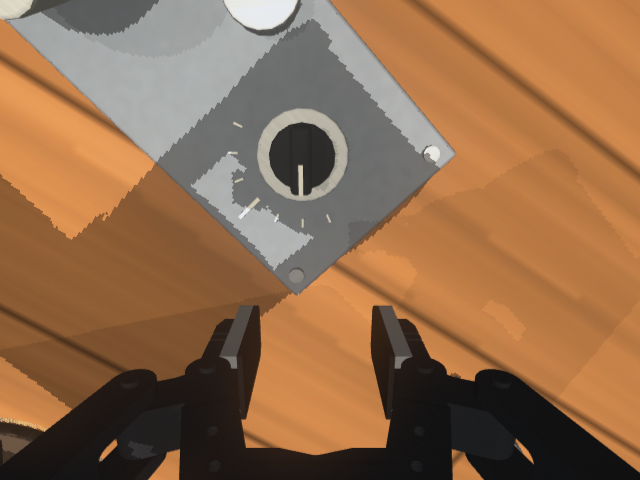

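The wrist view shows the dial centred near (302,156) and the pointer line running from (300,166) to (300,195). The bed corners are near (454,153) and (297,294), and the long zero line is near (249,209).

Run:
```python
from h import *
im=cv2.imread("pics/w1.png")
cv2.imwrite("pics/w1z.png",cv2.resize(im[95:300,180:465],None,fx=2.8,fy=2.8,interpolation=cv2.INTER_CUBIC))
```

```text
(no output)
```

View pics/w1z.png

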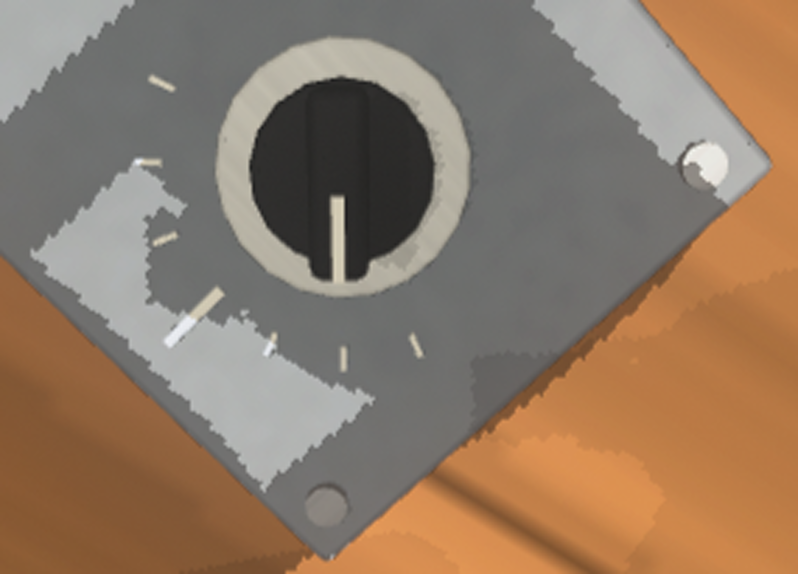

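Run:
```python
from h import *
import pickle
T,p=pickle.load(open("w1.pkl","rb"))
def g(x,y,z): return unproj(p,x/2.8+180,y/2.8+95,z)
print("bar ends", g(339,92,.058),g(339,281,.058), "line",g(338,197,.058),g(338,282,.058))
print("ring c",g(343,167,.013),"r",np.linalg.norm(g(216,167,.013)-g(470,167,.013))/2)
print("discc",g(342,172,.026), np.linalg.norm(g(250,172,.026)-g(434,172,.026)))
a,b=g(772,165,.012),g(330,560,.012); print("corners",a,b,np.linalg.norm(a-b)); d=a-b; print("stand x yaw",np.degrees(np.arctan2(d[1],d[0])))
z0,z1=g(165,345,.012),g(222,290,.012); d=z0-z1; print(z0,z1,"zero dir",np.degrees(np.arctan2(d[1],d[0]))%360)
c=g(343,167,.013); 
for q in(z0,z1): d=q-c; print(np.degrees(np.arctan2(d[1],d[0]))%360)
for e in(1,):
  d=g(338,282,.058)-g(338,197,.058); print("ptr",np.degrees(np.arctan2(d[1],d[0]))%360)
  d=g(339,281,.058)-g(339,92,.058); print("bar",np.degrees(np.arctan2(d[1],d[0]))%360)
y=np.radians(-13.3); 
# corner pred: a=(+85 x, -260+? y)
```

```text
bar ends [ 0.5161733  -0.03857921  0.058     ] [ 0.48030258 -0.06153597  0.058     ] line [ 0.49655649 -0.05086144  0.058     ] [ 0.4799747  -0.06146737  0.058     ]
ring c [ 0.49883194 -0.04923613  0.013     ] r 0.03378596382263764
discc [ 0.49880278 -0.04939299  0.026     ] 0.046965066278423936
corners [ 0.56191039 -0.14476376  0.012     ] [ 0.40033754 -0.10779527  0.012     ] 0.16574816550257565
stand x yaw -12.887655517577446
[ 0.43040861 -0.03394322  0.012     ] [ 0.45251616 -0.03929188  0.012     ] zero dir 166.39932572469976
167.40121355351502
167.88225202414392
ptr 212.6035363827056
bar 212.61868422051194
```

Run:
```python
from h import *
p=env.camera_params("top"); print("tin",unproj(p,430/4.2+215,168/4.2+215,.039))
M=mk(down(-57.4),[.4985,-.0495,.27]); n,r=rows_to(M); print(n,r.round(2).tolist())
n,r=rows_to(mk(down(-57.4),[.4985,-.0495,.205]),M,vmax=3.5); print(n,r.round(2).tolist())
```

```text
tin [0.57020366 0.02674646 0.039     ]
3 [[2.85, -0.29, -1.61, 0.19, 0.06, -0.02], [2.85, -0.29, -1.61, 0.19, 0.06, -0.02], [2.85, -0.3, -1.6, 0.19, 0.06, -0.02]]
2 [[3.25, 0.0, 0.0, 0.0, 0.0, 0.0], [3.25, 0.0, 0.0, 0.0, 0.0, 0.0]]
```

Emit:
send_rows --pt "2.85 -0.3 -1.6 0.2 0 0 0.5" --pt "2.85 -0.3 -1.6 0.2 0 0 0.5" --pt "2.85 -0.3 -1.6 0.2 0 0 0.5" --pt "0 0 0 0 0 0 0.5"

```text
time: 2.65
ee_pos: [0.4992, -0.0449, 0.269]
ee_rot: [84.5, 89.8, -62.5]
contact_force: [0.8, 1.6, -0.4]
grip_width: 0.505
```

Run:
```python
from h import *
n,r=rows_to(mk(down(-57.4),[.4985,-.0495,.205]),n=3); print(n,r.round(2).tolist())
```

```text
3 [[2.13, 0.11, 0.1, 0.13, 0.01, -0.07], [2.13, 0.11, 0.1, 0.13, 0.01, -0.07], [2.13, 0.11, 0.1, 0.13, 0.01, -0.07]]
```

Emit:
send_rows --pt "2.1 0.1 0.1 0.1 0 -0.1 0.5" --pt "2.1 0.1 0.1 0.1 0 -0.1 0.5" --pt "2.0 0.1 0.1 0.1 0 -0.1 0.5" --pt "0 0 0 0 0 0 0.5"

```text
time: 3.05
ee_pos: [0.4979, -0.0458, 0.2086]
ee_rot: [-101.0, 89.9, 112.3]
contact_force: [0.0, -0.1, 0.8]
grip_width: 0.5
```

Run:
```python
from h import *
n,r=rows_to(mk(down(-57.4),[.4985,-.0495,.205]),n=1); print(n,r.round(2).tolist(),env.read_state()["contact_force"])
cv2.imwrite("pics/w2.png",env.capture("wrist")[:,:,::-1])
```

```text
1 [[0.36, 0.35, 0.16, 0.71, -0.02, 0.08]] [ 0.03411282 -0.13936656  0.75690722]
```

View pics/w2.png

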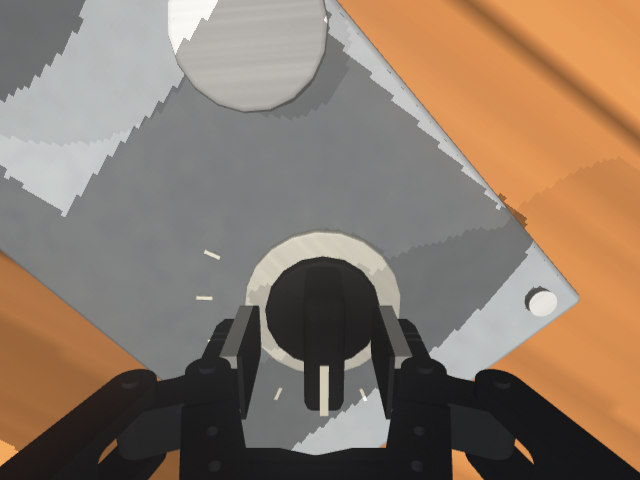

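The bar at column 324 sits between the open fingers, whose centre is near column 316. I'll shift about 3 mm in +y and close gently.

Emit:
send_rows --pt "0.3 0.3 0.15 0.6 0 0 0.5" --pt "0 0 0 0 0 0 0" --pt "0 0 0 0 0 0 0" --pt "0 0 0 0 0 0 0" --pt "0 0 0 0 0 0 0" --newtons 20

```text
time: 3.6
ee_pos: [0.4989, -0.0481, 0.2105]
ee_rot: [170.9, 89.8, 23.6]
contact_force: [4.6, 0.7, -23.4]
grip_width: 0.154
```

Run:
```python
from h import *
s=env.read_state(); print(s["contact_force"],s["wrist_torque"],s["grip_width"],pose()[:3].round(4)); Y=pose()[:3,1]; print(np.degrees(np.arctan2(Y[1],Y[0])))
cv2.imwrite("pics/w3.png",env.capture("wrist")[:,:,::-1])
```

```text
[  4.57716376   0.66628739 -23.43722012] [-0.03208082 -0.77233477  0.0139914 ] 0.15350818855640583 [[ 3.500e-03  5.406e-01 -8.413e-01  4.989e-01]
 [ 1.500e-03 -8.413e-01 -5.406e-01 -4.810e-02]
 [-1.000e+00  6.000e-04 -3.700e-03  2.105e-01]]
-57.27408877585067
```

View pics/w3.png

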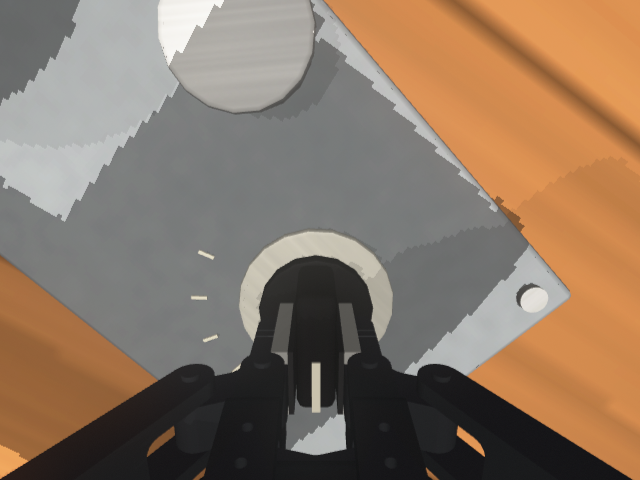

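Emit:
send_rows --pt "0 0 0 7 0 0 0" --pt "0 0 0 7 0 0 0" --pt "0 0 0 7 0 0 0" --pt "0 0 0 7 0 0 0" --pt "0 0 0 7 0 0 0" --pt "0 0 0 7 0 0 0" --pt "0 0 0 0 0 0 0"

```text
time: 4.35
ee_pos: [0.4991, -0.0489, 0.2105]
ee_rot: [-159.4, 89.8, 9.7]
contact_force: [2.4, 1.4, -16.5]
grip_width: 0.159
```

Run:
```python
from h import *
s=env.read_state(); print(s["contact_force"],s["wrist_torque"],s["grip_width"],pose()[:3].round(4)); Y=pose()[:3,1]; print(np.degrees(np.arctan2(Y[1],Y[0])), s["qpos"])
```

```text
[  2.37037072   1.4151168  -16.52840674] [ 0.29135796 -0.37385359 -0.0491662 ] 0.15864805148908917 [[ 3.700e-03 -1.880e-01 -9.822e-01  4.991e-01]
 [ 6.000e-04 -9.822e-01  1.880e-01 -4.890e-02]
 [-1.000e+00 -1.300e-03 -3.500e-03  2.105e-01]]
-100.83357805330331 [ -9.08445128  32.90529414 119.72724728   0.15202147  27.1637673
  91.61412878]
```

Emit:
send_rows --pt "0 0 0 2.3 0 0 0" --pt "0 0 0 0 0 0 0"

```text
time: 4.55
ee_pos: [0.4991, -0.0489, 0.2104]
ee_rot: [-156.8, 89.8, 10.5]
contact_force: [2.2, 1.0, -15.7]
grip_width: 0.161
```

Run:
```python
from h import *
Y=pose()[:3,1]; print(np.degrees(np.arctan2(Y[1],Y[0])))
```

```text
-102.7750869183105
```

Now I'll release, raise and look.

Emit:
send_rows --pt "0 0 0 0 0 0 0.5" --pt "0 0 0 0 0 0 0.5" --pt "0 0 0 0 0 0 0.5" --pt "-3.5 0 0 0 0 0 0.5" --pt "-4 0 0 0 0 0 0.6" --pt "-4 0 2.5 0 0 0 0.8" --pt "-2 0 2.5 0 0 0 1" --pt "0 0 0 0 0 0 1"

```text
time: 5.35
ee_pos: [0.4486, -0.0384, 0.3516]
ee_rot: [-164.3, 89.7, 3.7]
contact_force: [-1.3, -0.2, -0.6]
grip_width: 0.998
```

Run:
```python
from h import *
import pickle
T=pose();p=env.camera_params("wrist"); im=env.capture("wrist")[:,:,::-1]; cv2.imwrite("pics/w4.png",im); pickle.dump((T,p),open("w4.pkl","wb"))
```

```text
(no output)
```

View pics/w4.png

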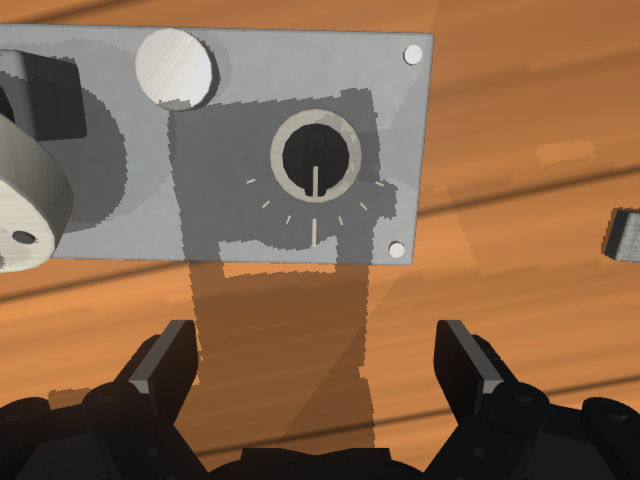

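The pointer line (columns 315–316, rows 168–197) lines up with the long zero line (column 315, rows 220–245). I'll check that numerically and get the spindle pose.

Run:
```python
from h import *
import pickle
T,p=pickle.load(open("w4.pkl","rb"))
im=cv2.imread("pics/w4.png")
cv2.imwrite("pics/w4z.png",cv2.resize(im[100:270,240:440],None,fx=3.5,fy=3.5,interpolation=cv2.INTER_CUBIC))
g=lambda x,y,z:unproj(p,x,y,z)
an=lambda d:np.degrees(np.arctan2(d[1],d[0]))%360
print(an(g(315.2,196,.058)-g(316,168,.058)),an(g(314.7,245,.012)-g(315,220,.012)), g(316,156,.013))
print(g(433,33,.012),g(411,265,.012),an(g(433,33,.012)-g(411,265,.012)))
print(an(g(0,24,.012)-g(433,33,.012)),an(g(80,260,.012)-g(411,265,.012)))
```

```text
166.44131780882543 167.3861965024186 [ 0.49857311 -0.04976188  0.013     ]
[ 0.56225815 -0.14450942  0.012     ] [ 0.39908489 -0.10654258  0.012     ] 346.9015875517879
76.99299961697848 77.17177864946439
```

View pics/w4z.png

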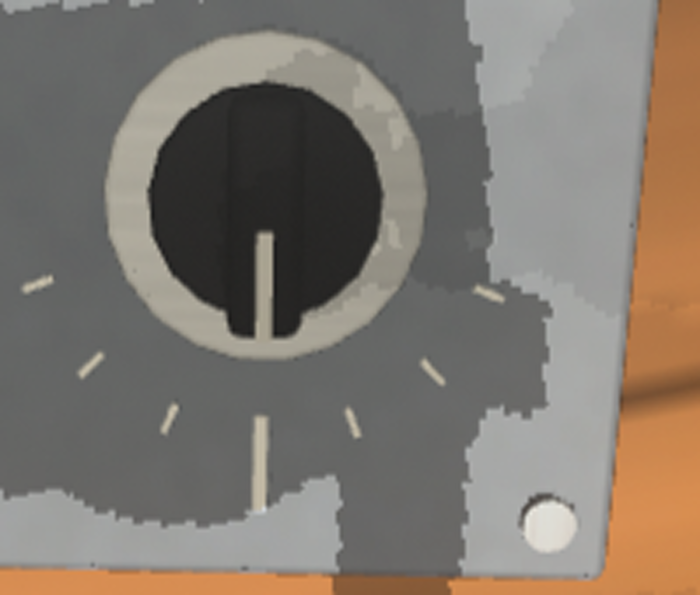

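Dial error is about 1°. Next, the grip geometry, checked against the fixed cameras.

```bash
cat >> h.py <<'E'
ys=np.radians(-13.0)
sx=np.array([np.cos(ys),np.sin(ys),0]); sy=np.array([-np.sin(ys),np.cos(ys),0])
O=np.array([.4986,-.0498,0])+.2*sy+[0,0,.1]
zs=-sx*np.sin(np.radians(40))+np.array([0,0,np.cos(np.radians(40))])
xs=np.cross(sy,zs)*-1 if np.cross(sy,zs)[2]<0 else np.cross(sy,zs)
ysp=np.cross(zs,xs)
E
python3 - <<'E'
from h import *
print(O,zs,xs,ysp)
for n in("top","scene"):
    p=env.camera_params(n); print(n,proj(p,[O+.084*zs,O+.032*zs,O+.06*zs]))
p=env.camera_params("top");d=np.array([unproj(p,148/4.2+215,272/4.2+215,(O+.084*zs)[2])]);print(d,O+.084*zs)
p=env.camera_params("scene"); print(unproj(p,620/4.5+270,112/4.5+205,(O+.084*zs)[2]))
T=pose(); print(T[:3].round(3), env.read_state()["qpos"])
cv2.imwrite("pics/top1.png",env.capture("top")[:,:,::-1])
E
```

```text
[0.54359021 0.14507401 0.1       ] [-0.626313    0.14459575  0.76604444] [ 0.74641077 -0.17232251  0.64278761] [2.24951054e-01 9.74370065e-01 1.38777878e-17]
top [[249.38025468 280.41377189]
 [256.6612728  267.70892084]
 [252.82156995 274.40892514]]
scene [[406.39339773 230.03845533]
 [394.63747881 250.33677787]
 [400.92790611 239.47543023]]
[[0.492315   0.15559598 0.16434773]] [0.49097992 0.15722006 0.16434773]
[0.48899734 0.15962997 0.16434773]
[[ 0.006 -0.209 -0.978  0.45 ]
 [ 0.    -0.978  0.209 -0.039]
 [-1.    -0.001 -0.006  0.351]] [-8.78433437e+00  1.59167123e+01  1.20057318e+02  9.01698975e-02
  4.36891097e+01  9.31940861e+01]
```

```bash
cat >> h.py <<'E'
def gpose(phi,s=.06,dx=0,dz=0):
    "tool x=-zs, jaw y at angle phi(deg) from -ysp, phi>0 = positive turn about zs"
    y=R.from_rotvec(np.radians(phi)*zs).apply(-ysp); x=-zs
    return mk(np.c_[x,y,np.cross(x,y)],O+(s+.155+dz)*zs+dx*xs)
E
python3 - <<'E'
from h import *
A=gpose(0,dx=.10,dz=.03); print(A.round(3)); n,r=rows_to(A); print(n,r.round(2).tolist())
n,r=rows_to(gpose(0),A,vmax=3); print(n,r.round(2).tolist())
E
```

```text
[[ 0.626 -0.225 -0.746  0.465]
 [-0.145 -0.974  0.172  0.163]
 [-0.766 -0.    -0.643  0.352]
 [ 0.     0.     0.     1.   ]]
5 [[-0.04, -4.01, 0.57, 0.17, 7.94, 0.08], [-0.12, -4.01, 0.57, 0.17, 7.94, 0.08], [-0.21, -4.01, 0.56, 0.17, 7.94, 0.08], [-0.29, -4.01, 0.54, 0.17, 7.94, 0.08], [-0.37, -4.0, 0.5, 0.17, 7.94, 0.08]]
4 [[0.75, 0.0, 2.5, 0.0, 0.0, 0.0], [0.75, 0.0, 2.5, 0.0, 0.0, 0.0], [0.75, 0.0, 2.5, 0.0, 0.0, 0.0], [0.75, 0.0, 2.5, 0.0, 0.0, 0.0]]
```

View pics/top1.png

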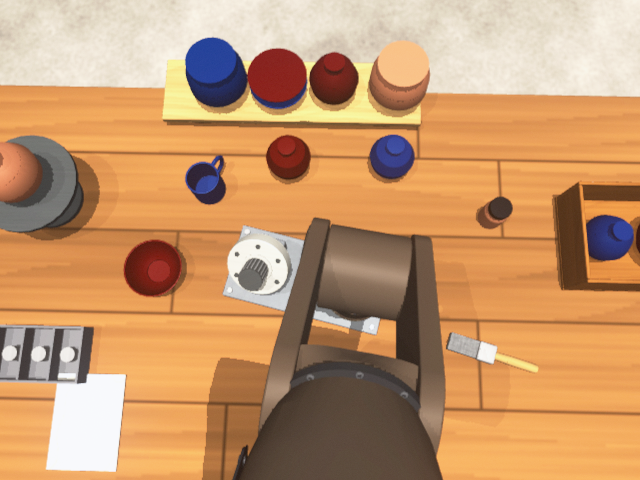

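The top view shows everything undisturbed. I'll move to the pre-grasp pose up-slope of the grip.

Emit:
send_rows --pt "0 -4 0.6 0.2 8 0 1" --pt "-0.1 -4 0.6 0.2 8 0 1" --pt "-0.2 -4 0.6 0.2 8 0 1" --pt "-0.3 -4 0.5 0.2 8 0 1" --pt "-0.4 -4 0.5 0.2 8 0 1" --pt "0 0 0 0 0 0 1"

```text
time: 6.05
ee_pos: [0.4648, 0.0822, 0.3483]
ee_rot: [175.3, 64.2, -18.0]
contact_force: [-0.7, -0.1, -0.2]
grip_width: 0.999
```

Run:
```python
from h import *
A=gpose(0,dx=.10,dz=.03);n,r=rows_to(A,n=1); print(n,r.round(2).tolist()); print(env.read_state()["qpos"])
n,r=rows_to(gpose(0),vmax=3); print(n,r.round(2).tolist())
cv2.imwrite("pics/w5.png",env.capture("wrist")[:,:,::-1])
```

```text
1 [[-1.42, -7.86, 1.46, 0.48, 14.31, -2.13]]
[ 11.49869123  14.2430729  127.47463018 -39.38032201  19.71973537
 149.97603739]
5 [[0.79, -1.62, 2.08, 0.1, 2.86, -0.43], [0.7, -1.61, 2.12, 0.1, 2.86, -0.43], [0.6, -1.6, 2.16, 0.1, 2.86, -0.43], [0.51, -1.59, 2.19, 0.1, 2.86, -0.43], [0.41, -1.59, 2.21, 0.1, 2.86, -0.43]]
```

View pics/w5.png

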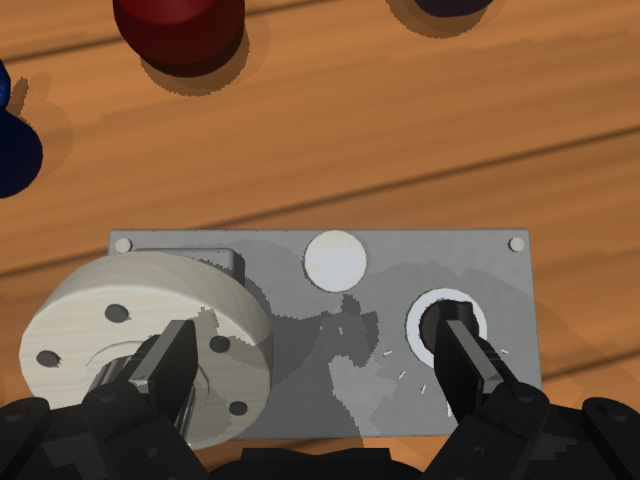

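```bash
cat > kin.py <<'E'
import numpy as np
from scipy.optimize import least_squares
from scipy.spatial.transform import Rotation as R
B0=np.c_[[0,0,1.],[-1,0,0],[0,-1,0]]
def ax(a,d): return R.from_euler(a,d,degrees=True).as_matrix()
S4=1
def fk(q,P,s4=None):
    a1,d1,L2,L3,e,d6=P; s4=s4 or S4
    F=ax('z',q[0])@ax('y',q[1]+q[2])@B0
    Rt=F@ax('x',s4*q[3])@ax('z',-q[4])@ax('x',q[5])
    up=ax('z',q[0])@np.array([a1+L2*np.sin(np.radians(q[1])),0,d1+L2*np.cos(np.radians(q[1]))])
    wc=up+F@np.array([L3,e,0]); return wc+d6*Rt[:,0],Rt
E
python3 - <<'E'
from h import *; from kin import *
s=env.read_state(); q=s["qpos"]; T=pose(s)
for s4 in(1,-1): print(s4,(fk(q,(0,0,0,0,0,0),s4)[1]-T[:3,:3]).round(3))
D=[([70.6122826,27.5477444,91.4942809,0,61.0279,-2.67],[.1868876,.62232868,.40409273]),
([ -9.08445128,32.90529414,119.72724728,0.15202147,27.1637673,91.61412878],[.4991,-.0489,.2105]),
([-8.78433437,15.9167123,120.057318,.0902,43.6891097,93.1941],[.4495,-.0385,.3515]),(q,T[:3,3])]
f=lambda P:np.r_[np.concatenate([fk(q,P,f.s)[0]-x for q,x in D]),1e-4*(np.array(P)-[.15,.45,.6,.6,0.1,.1])]
for s4 in(1,-1):
    f.s=s4; r=least_squares(f,[.15,.45,.6,.6,0.1,.1]); print(s4,r.x.round(4),np.abs(f(r.x)[:12]).max())
E
```

```text
1 [[-0. -0.  0.]
 [-0.  0. -0.]
 [ 0.  0.  0.]]
-1 [[-0.084 -0.694  0.715]
 [ 0.417  0.9    0.758]
 [ 0.    -0.396  0.671]]
1 [ 0.018   0.2853  0.5638  0.4359 -0.0249  0.1458] 0.031363926386851794
-1 [ 0.0333  0.2594  0.5353  0.4284 -0.0184  0.1025] 0.03265706446374745
```

```bash
cat > kin.py <<'E'
import numpy as np
from scipy.optimize import least_squares
from scipy.spatial.transform import Rotation as R
B0=np.c_[[0,0,1.],[-1,0,0],[0,-1,0]]
def ax(a,d): return R.from_euler(a,d,degrees=True).as_matrix()
def fk(q,P):
    a1,d1,L2,L3,e,d6,b=P
    F=ax('z',q[0])@ax('y',q[1]+q[2])@B0
    Rt=F@ax('x',q[3])@ax('z',-q[4])@ax('x',q[5])
    up=ax('z',q[0])@np.array([a1+L2*np.sin(np.radians(q[1])),b,d1+L2*np.cos(np.radians(q[1]))])
    return up+F@np.array([L3,e,0])+d6*Rt[:,0],Rt
LO=np.array([-157.49,-46.99,13.45,-89.5,5.16,-167.48]);HI=np.array([157.49,117.5,153.17,269.5,153.95,167.48])
def ik(T,q0,P):
    def f(q):
        p,Rm=fk(q,P); return np.r_[(p-T[:3,3])*10,R.from_matrix(Rm.T@T[:3,:3]).as_rotvec()]
    r=least_squares(f,np.clip(q0,LO+.01,HI-.01),bounds=(LO,HI),x_scale=30.); return r.x,np.abs(r.fun).max()
E
python3 - <<'E'
from h import *; from kin import *
s=env.read_state(); q=s["qpos"]; T=pose(s)
D=[([70.6122826,27.5477444,91.4942809,0,61.0279,-2.67],[.1868876,.62232868,.40409273]),
([ -9.08445128,32.90529414,119.72724728,0.15202147,27.1637673,91.61412878],[.4991,-.0489,.2105]),
([-8.78433437,15.9167123,120.057318,.0902,43.6891097,93.1941],[.4495,-.0385,.3515]),(q,T[:3,3])]
g0=np.array([.0,.3,.6,.45,0.0,.1,.03])
f=lambda P:np.r_[np.concatenate([fk(q,P)[0]-x for q,x in D]),1e-3*(np.array(P)-g0)]
r=least_squares(f,g0); P=r.x; print(P.round(4),np.abs(f(P)[:12]).max())
np.save("P.npy",P)
for phi in range(-180,181,30):
    best=None
    for q4 in(-80,-40,0,60,120,180,240):
        for q6 in(-120,-30,60,140):
            qq,e=ik(gpose(phi),[20,20,130,q4,30,q6],P)
            if best is None or e<best[1]-1e-4: best=(qq,e)
    print(phi,best[0].round(1),round(best[1],4))
E
```

```text
[-0.0007  0.3171  0.5988  0.445  -0.033   0.199   0.0303] 0.0004062147697050933
-180 [ 30.8  26.1 138.5 241.3  30.5  68.7] 0.0
-150 [ 30.8  26.1 138.5 241.3  30.5  38.7] 0.0
-120 [ 30.8  26.1 138.5 241.3  30.5   8.7] 0.0
-90 [ 30.8  26.1 138.5 241.3  30.5 -21.3] 0.0
-60 [ 30.8  26.1 138.5 241.3  30.5 -51.3] 0.0
-30 [ 30.8  26.1 138.5 241.3  30.5 -81.3] 0.0
0 [  30.8   26.1  138.5  241.3   30.5 -111.3] 0.0
30 [  30.8   26.1  138.5  241.3   30.5 -141.3] 0.0
60 [  30.6   26.3  139.1  237.6   31.1 -167.5] 0.0211
90 [ 30.8  26.1 138.5 241.3  30.5 158.7] 0.0
120 [ 30.8  26.1 138.5 241.3  30.5 128.7] 0.0
150 [ 30.8  26.1 138.5 241.3  30.5  98.7] 0.0
180 [ 30.8  26.1 138.5 241.3  30.5  68.7] 0.0
```

Run:
```python
from h import *; from kin import *
P=np.load("P.npy"); s=env.read_state(); q0=s["qpos"]
for phi in(-90,-110):
  for dz in(0,.04,.07,.1):
    for q4 in(241,):
      print(phi,dz,[v.round(2) if hasattr(v,'round') else v for v in ik(gpose(phi,dz=dz),[30,15,138,q4,30,-10],P)])
def info(q):
    p,Rm=fk(q,P); return p.round(3),(p+.173*Rm[:,0]).round(3)
print(q0.round(1),info(q0))
qg,_=ik(gpose(-100,dz=.07),[30,15,138,241,30,-10],P); print(qg)
for M in([12,0,130],[12,0,120],[20,0,130]):
  for a in np.linspace(0,1,9):
    q=np.r_[M,q0[3:]*(1-a)+qg[3:]*a]; print(M,q[3:].round(0),*info(q))
```

```text
-90 0 [array([ 30.82,  26.09, 138.49, 241.32,  30.48, -21.28]), np.float64(0.0)]
-90 0.04 [array([ 33.89,  20.73, 139.24, 252.25,  29.52, -30.5 ]), np.float64(0.0)]
-90 0.07 [array([ 36.41,  16.63, 139.42, 261.68,  29.56, -38.66]), np.float64(0.0)]
-90 0.1 [array([ 39.09,  12.61, 139.61, 269.5 ,  30.47, -45.3 ]), np.float64(0.01)]
-110 0 [array([ 30.82,  26.09, 138.49, 241.32,  30.48,  -1.28]), np.float64(0.0)]
-110 0.04 [array([ 33.89,  20.73, 139.24, 252.25,  29.52, -10.5 ]), np.float64(0.0)]
-110 0.07 [array([ 36.41,  16.63, 139.42, 261.68,  29.56, -18.66]), np.float64(0.0)]
-110 0.1 [array([ 39.09,  12.61, 139.61, 269.5 ,  30.47, -25.3 ]), np.float64(0.01)]
[ 11.4  14.2 127.5 -39.   19.8 149.4] (array([0.464, 0.081, 0.348]), array([0.536, 0.058, 0.192]))
[ 36.40833416  16.63466813 139.4217991  261.6826164   29.55768523
 -28.66223608]
[12, 0, 130] [-39.  20. 149.] [0.422 0.077 0.444] [0.523 0.061 0.305]
[12, 0, 130] [ -1.  21. 127.] [0.4   0.114 0.431] [0.483 0.13  0.279]
[12, 0, 130] [ 36.  22. 105.] [0.396 0.161 0.44 ] [0.475 0.217 0.296]
[12, 0, 130] [74. 23. 83.] [0.413 0.196 
[... 936 characters left out ...]

[12, 0, 120] [262.  30. -29.] [0.528 0.044 0.591] [ 0.679 -0.01   0.526]
[20, 0, 130] [-39.  20. 149.] [0.407 0.135 0.444] [0.509 0.133 0.305]
[20, 0, 130] [ -1.  21. 127.] [0.381 0.169 0.431] [0.46  0.196 0.279]
[20, 0, 130] [ 36.  22. 105.] [0.37  0.214 0.44 ] [0.44  0.281 0.296]
[20, 0, 130] [74. 23. 83.] [0.381 0.252 0.47 ] [0.461 0.351 0.354]
[20, 0, 130] [111.  25.  60.] [0.411 0.264 0.512] [0.517 0.374 0.431]
[20, 0, 130] [149.  26.  38.] [0.448 0.243 0.547] [0.586 0.335 0.496]
[20, 0, 130] [187.  27.  16.] [0.475 0.194 0.56 ] [0.636 0.243 0.521]
[20, 0, 130] [224.  28.  -6.] [0.479 0.137 0.544] [0.644 0.136 0.491]
[20, 0, 130] [262.  30. -29.] [0.456 0.095 0.504] [0.6   0.058 0.417]
```

```bash
cat >> kin.py <<'E'
def relrow(A,B):
    d=A[:3,:3].T@(B[:3,3]-A[:3,3])*100; w=R.from_matrix(A[:3,:3].T@B[:3,:3]).as_rotvec(degrees=True); return np.r_[d,w]
def jrows(q0,wps,P,qmax=np.array([6,6,7,10,9,10.]),tip=.173):
    qs=[np.array(q0,float)]
    def T(q):
        M=np.eye(4);M[:3,3],M[:3,:3]=fk(q,P); return M
    for w in wps:
        w=np.array(w,float)
        while np.abs(w-qs[-1]).max()>.05:
            d=w-qs[-1]; k=min(1,1/max(np.abs(d/qmax).max(),1e-9))
            while True:
                n=qs[-1]+k*d; r=relrow(T(qs[-1]),T(n))
                if np.linalg.norm(r[:3])<=4.5 and np.linalg.norm(r[3:])<=8: break
                k*=.9
            qs.append(n)
    rows=[relrow(T(a),T(b)) for a,b in zip(qs,qs[1:])]
    return qs,rows
E
cat > plan.py <<'E'
from h import *; from kin import *
import sys
P=np.load("P.npy"); q0=env.read_state()["qpos"]
qg,e=ik(gpose(-110,dz=.06),[35,18,139,258,30,-15],P)
def path(q):
    a=(qg[3:]-q[3:])
    return [np.r_[12,0,130,q[3:]+.0*a],np.r_[12,0,130,q[3:]+.9*a],qg]
E
python3 - <<'E'
from plan import *
print(qg,e)
qs,rows=jrows(q0,[np.r_[12,0,130,q0[3]+20,22,q0[5]-20], np.r_[12,0,130,qg[3]-20,qg[4],qg[5]+20],qg],P)
print(len(rows)); 
for q,r in list(zip(qs[1:],rows)): 
    p,Rm=fk(q,P); print(r.round(1).tolist(),q.round(0).astype(int).tolist(),(p+.173*Rm[:,0]).round(2))
E
```

```text
[ 35.54822929  18.00165287 139.39617804 258.45386861  29.45425404
 -15.86039895] 1.6653345369377348e-15
36
[-4.4, 0.3, 0.5, 0.2, 1.6, -2.8] [12, 8, 129, -31, 21, 141] [0.52 0.07 0.23]
[-4.3, 0.1, 0.8, -0.0, 1.7, -3.3] [12, 2, 130, -22, 22, 133] [0.5  0.08 0.27]
[-1.6, -0.1, 0.3, -0.1, 0.7, -1.4] [12, 0, 130, -19, 22, 129] [0.49 0.09 0.28]
[-0.0, -1.0, 0.8, 4.4, -2.5, -2.8] [12, 0, 130, -9, 22, 125] [0.48 0.11 0.28]
[-0.0, -1.1, 0.7, 4.4, -2.3, -3.1] [12, 0, 130, 1, 23, 120] [0.47 0.13 0.27]
[-0.0, -1.2, 0.7, 4.4, -2.0, -3.3] [12, 0, 130, 11, 23, 115] [0.47 0.16 0.28]
[-0.0, -1.2, 0.6, 4.3, -1.8, -3.5] [12, 0, 130, 21, 23, 110] [0.47 0.18 0.28]
[-0.0, -1.3, 0.5, 4.3, -1.5, -3.7] [12, 0, 130, 31, 23, 105] [0.47 0.21 0.29]
[-0.0, -1.3, 0.4, 4.3, -1.2, -3.8] [12, 0, 130, 41, 24, 100] [0.47 0.23 0.3 ]
[-0.0, -1.4, 0.2, 4.3, -0.8, -4.0] [12, 0, 130, 51, 24, 95] [0.48 0.25 0.31]
[-0.1, -1.4, 0.1, 4.3, -0.5, -4.1] [12, 0, 130, 61, 24, 90] [0.49 0.27 0.33]
[-0.1, -1.4, -0.0, 4.2, -0.1, -4.1] [12, 0, 130, 71, 25, 86] [0.5  0.29 0.35]
[-0.1, -1.4, -0.1, 4.2, 0.2, -4.2] [12, 0, 130, 81, 25, 81] 
[... 1099 characters left out ...]
05 0.5 ]
[-0.1, -0.3, -1.7, 3.9, 4.7, -1.1] [12, 0, 130, 231, 29, 8] [0.65 0.02 0.48]
[-0.0, -0.2, -1.3, 2.9, 3.6, -0.6] [12, 0, 130, 238, 29, 4] [0.64 0.01 0.47]
[0.1, 4.0, -1.3, -3.2, 2.2, 3.8] [15, 2, 131, 241, 29, 1] [0.63 0.04 0.42]
[0.1, 3.9, -1.2, -3.4, 2.2, 3.7] [18, 5, 133, 244, 29, -1] [0.62 0.06 0.38]
[0.1, 4.3, -1.3, -4.1, 2.4, 3.9] [22, 8, 134, 247, 29, -4] [0.6  0.09 0.33]
[0.1, 4.2, -1.2, -4.4, 2.4, 3.7] [25, 10, 135, 250, 29, -7] [0.57 0.12 0.29]
[0.1, 4.1, -1.1, -4.6, 2.4, 3.5] [29, 13, 137, 253, 29, -10] [0.54 0.13 0.25]
[0.1, 4.0, -1.1, -4.8, 2.4, 3.3] [33, 16, 138, 256, 29, -13] [0.51 0.15 0.21]
[0.1, 3.3, -0.9, -4.2, 2.0, 2.6] [36, 18, 139, 258, 29, -16] [0.48 0.16 0.18]
```

Emit:
send_rows --pt "-4.4 0.3 0.5 0.2 1.6 -2.8 1" --pt "-4.3 0.1 0.8 0 1.7 -3.3 1" --pt "-1.6 -0.1 0.3 -0.1 0.7 -1.4 1" --pt "0 -1 0.8 4.4 -2.5 -2.8 1" --pt "0 -1.1 0.7 4.4 -2.3 -3.1 1" --pt "0 -1.2 0.7 4.4 -2 -3.3 1" --pt "0 -1.2 0.6 4.3 -1.8 -3.5 1" --pt "0 -1.3 0.5 4.3 -1.5 -3.7 1"

```text
time: 6.9
ee_pos: [0.3938, 0.1565, 0.4328]
ee_rot: [-113.3, 58.2, 37.9]
contact_force: [-0.5, 0.1, -0.2]
grip_width: 1.0
```

```bash
cat > rp.py <<'E'
from plan import *
qs,rows=jrows(q0,[np.r_[12,0,130,qg[3]-20,qg[4],qg[5]+20],qg] if q0[3]<225 else [qg],P)
print(q0.round(1),len(rows))
print([r.round(1).tolist()+[1] for r in rows[:8]])
E
python3 rp.py
```

```text
[ 11.1   0.6 129.9  34.9  24.6 101.1] 28
[[-0.1, -1.4, 0.3, 4.3, -0.9, -4.1, 1], [-0.1, -1.5, 0.2, 4.3, -0.5, -4.2, 1], [-0.1, -1.5, 0.0, 4.3, -0.2, -4.3, 1], [-0.1, -1.5, -0.1, 4.2, 0.2, -4.3, 1], [-0.1, -1.5, -0.2, 4.2, 0.5, -4.3, 1], [-0.1, -1.5, -0.3, 4.2, 0.9, -4.3, 1], [-0.1, -1.5, -0.5, 4.2, 1.2, -4.2, 1], [-0.1, -1.4, -0.6, 4.2, 1.6, -4.1, 1]]
```

Tracking works well.

Emit:
send_rows --pt "-0.1 -1.4 0.3 4.3 -0.9 -4.1 1" --pt "-0.1 -1.5 0.2 4.3 -0.5 -4.2 1" --pt "-0.1 -1.5 0 4.3 -0.2 -4.3 1" --pt "-0.1 -1.5 -0.1 4.2 0.2 -4.3 1" --pt "-0.1 -1.5 -0.2 4.2 0.5 -4.3 1" --pt "-0.1 -1.5 -0.3 4.2 0.9 -4.3 1" --pt "-0.1 -1.5 -0.5 4.2 1.2 -4.2 1" --pt "-0.1 -1.4 -0.6 4.2 1.6 -4.1 1"

```text
time: 7.7
ee_pos: [0.4596, 0.1962, 0.5218]
ee_rot: [-76.8, 23.8, 36.9]
contact_force: [0.3, 0.8, 0.8]
grip_width: 1.001
```

```bash
python3 rp.py
```

```text
[ 10.2   0.7 129.7 118.4  27.9  60.4] 20
[[-0.1, -1.4, -0.7, 4.1, 2.2, -4.0, 1], [-0.1, -1.3, -0.8, 4.1, 2.6, -3.8, 1], [-0.1, -1.2, -0.9, 4.1, 2.9, -3.6, 1], [-0.1, -1.1, -1.1, 4.1, 3.2, -3.4, 1], [-0.1, -1.0, -1.1, 4.1, 3.5, -3.1, 1], [-0.1, -0.9, -1.2, 4.1, 3.7, -2.8, 1], [-0.1, -0.8, -1.3, 4.1, 4.0, -2.5, 1], [-0.1, -0.6, -1.4, 4.1, 4.2, -2.1, 1]]
```

Emit:
send_rows --pt "-0.1 -1.4 -0.7 4.1 2.2 -4 1" --pt "-0.1 -1.3 -0.8 4.1 2.6 -3.8 1" --pt "-0.1 -1.2 -0.9 4.1 2.9 -3.6 1" --pt "-0.1 -1.1 -1.1 4.1 3.2 -3.4 1" --pt "-0.1 -1 -1.1 4.1 3.5 -3.1 1" --pt "-0.1 -0.9 -1.2 4.1 3.7 -2.8 1" --pt "-0.1 -0.8 -1.3 4.1 4 -2.5 1" --pt "-0.1 -0.6 -1.4 4.1 4.2 -2.1 1"

```text
time: 8.5
ee_pos: [0.5099, 0.0843, 0.562]
ee_rot: [-53.0, 11.9, -1.7]
contact_force: [0.3, -0.3, 0.0]
grip_width: 0.996
```

```bash
python3 rp.py
```

```text
[ 10.6   0.8 129.3 204.4  30.2  18.1] 11
[[-0.3, -0.1, -1.5, 4.5, 4.5, -1.0, 1], [-0.4, 0.0, -1.5, 4.5, 4.6, -0.6, 1], [-0.4, 0.1, -1.6, 4.5, 4.6, -0.2, 1], [-0.1, 0.1, -0.6, 1.8, 1.9, 0.0, 1], [0.1, 4.0, -1.3, -3.2, 2.2, 3.8, 1], [0.1, 3.9, -1.2, -3.4, 2.2, 3.7, 1], [0.1, 4.3, -1.3, -4.1, 2.4, 3.9, 1], [0.1, 4.2, -1.2, -4.4, 2.4, 3.7, 1]]
```

Emit:
send_rows --pt "-0.3 -0.1 -1.5 4.5 4.5 -1 1" --pt "-0.4 0 -1.5 4.5 4.6 -0.6 1" --pt "-0.4 0.1 -1.6 4.5 4.6 -0.2 1" --pt "-0.1 0.1 -0.6 1.8 1.9 0 1" --pt "0.1 4 -1.3 -3.2 2.2 3.8 1" --pt "0.1 3.9 -1.2 -3.4 2.2 3.7 1" --pt "0.1 4.3 -1.3 -4.1 2.4 3.9 1"

```text
time: 9.2
ee_pos: [0.4565, 0.1072, 0.4237]
ee_rot: [-51.7, 35.6, -14.4]
contact_force: [0.3, 1.7, -1.3]
grip_width: 1.001
```

```bash
python3 rp.py
python3 - <<'E'
from plan import *
n,r=rows_to(gpose(-110,dz=.06)); print(n,r.round(2).tolist())
E
```

```text
[ 20.9   8.  133.7 251.3  29.8  -7.9] 4
[[-0.0, 4.0, -0.9, -4.4, 1.5, 3.5, 1], [-0.0, 4.4, -0.9, -5.1, 1.7, 3.7, 1], [-0.0, 4.2, -0.9, -5.3, 1.7, 3.4, 1], [0.0, 3.3, -0.7, -4.4, 1.4, 2.5, 1]]
4 [[-0.42, 3.8, -1.29, -4.8, 1.52, 3.28], [-0.17, 3.91, -0.97, -4.8, 1.52, 3.28], [0.08, 3.98, -0.64, -4.8, 1.52, 3.28], [0.32, 4.01, -0.3, -4.8, 1.52, 3.28]]
```

Emit:
send_rows --pt "-0.4 3.8 -1.3 -4.8 1.5 3.3 1" --pt "-0.2 3.9 -1 -4.8 1.5 3.3 1" --pt "0 4 -0.6 -4.8 1.5 3.3 1" --pt "0 3.5 -0.4 -4.8 1.5 3.3 1" --pt "0 0 0 0 0 0 1"

```text
time: 9.7
ee_pos: [0.366, 0.179, 0.3063]
ee_rot: [-73.2, 51.7, -15.2]
contact_force: [0.8, -0.2, 0.8]
grip_width: 1.003
```

Run:
```python
from plan import *
n,r=rows_to(gpose(-110,dz=.06),n=1); print(n,r.round(2).tolist(),q0)
cv2.imwrite("pics/w6.png",env.capture("wrist")[:,:,::-1])
```

```text
1 [[-0.11, -0.33, 0.84, 1.53, -1.83, -1.2]] [ 35.12644717  17.96231156 139.58169512 262.10299764  28.75830003
 -20.84031973]
```

View pics/w6.png

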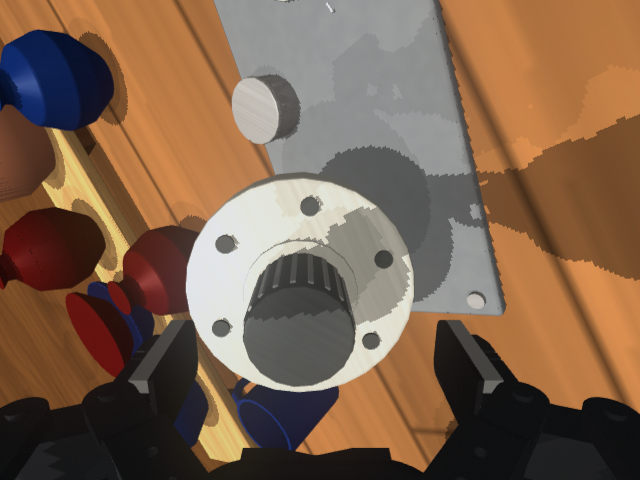

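The wrist view shows the grip end near (300,337), about central between the open jaws.

Run:
```python
from plan import *
p=env.camera_params("wrist"); print(proj(p,[O+.084*zs,O+.032*zs]))
n,r=rows_to(gpose(-110),vmax=1.6); print(n,r.round(2).tolist())
```

```text
[[302.49917779 335.5203866 ]
 [303.65350381 290.75479467]]
4 [[1.47, -0.07, 0.24, 0.34, -0.44, -0.26], [1.47, -0.06, 0.23, 0.34, -0.44, -0.26], [1.48, -0.06, 0.22, 0.34, -0.44, -0.26], [1.48, -0.05, 0.21, 0.34, -0.44, -0.26]]
```

Emit:
send_rows --pt "0 -0.3 0.8 1.4 -1.7 -1.1 1" --pt "1.5 0 0 0 0 0 1" --pt "1.5 0 0 0 0 0 1" --pt "0 0 0 0 0 0 1"

```text
time: 10.15
ee_pos: [0.3958, 0.1766, 0.2878]
ee_rot: [-70.5, 49.8, -13.9]
contact_force: [-0.3, -0.2, 0.3]
grip_width: 0.998
```

Run:
```python
from plan import *
print(env.read_state()["contact_force"])
n,r=rows_to(gpose(-110),n=3); print(n,r.round(2).tolist(),q0)
```

```text
[-0.32064015 -0.1505676   0.30553697]
3 [[0.86, 0.19, 0.03, -0.07, -0.15, 0.13], [0.87, 0.19, 0.03, -0.07, -0.15, 0.13], [0.87, 0.19, 0.02, -0.07, -0.15, 0.13]] [ 32.27706988  22.22266656 138.70030312 249.61352405  29.78761664
  -8.78225235]
```

Emit:
send_rows --pt "0.9 0.2 0 -0.1 -0.2 0.1 1" --pt "0.9 0.2 0 -0.1 -0.2 0.1 1" --pt "0.8 0.2 0 -0.1 -0.2 0.1 1" --pt "0 0 0 0 0 0 1"

```text
time: 10.55
ee_pos: [0.4109, 0.1722, 0.2658]
ee_rot: [-70.3, 49.7, -13.6]
contact_force: [0.7, 0.2, -0.1]
grip_width: 0.999
```

Run:
```python
from plan import *
print(env.read_state()["contact_force"])
n,r=rows_to(gpose(-110),n=1); print(n,r.round(2).tolist(),q0)
cv2.imwrite("pics/w7.png",env.capture("wrist")[:,:,::-1])
```

```text
[ 0.68320177  0.24092585 -0.0922431 ]
1 [[-0.1, 0.38, 0.23, -0.12, -0.27, 0.41]] [ 30.29601564  25.97740474 138.47605792 241.40059992  30.71499631
  -1.68470695]
```

View pics/w7.png

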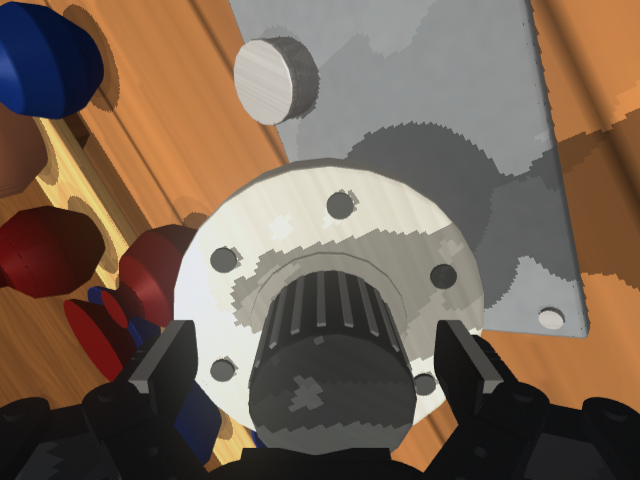

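Emit:
send_rows --pt "0 0.4 0.2 -0.1 -0.3 0.4 1" --pt "0 0 0 0 0 0 0" --pt "0 0 0 0 0 0 0" --pt "0 0 0 0 0 0 0" --pt "0 0 0 0 0 0 0" --newtons 60

```text
time: 11.1
ee_pos: [0.4081, 0.1761, 0.2655]
ee_rot: [-69.9, 50.0, -12.9]
contact_force: [12.2, -5.8, -13.9]
grip_width: 0.574
```

```bash
cat > st.py <<'E'
from plan import *
def phi(T):
    y=T[:3,1]; return np.degrees(np.arctan2(-y@xs*-1*-1, 0)) 
s=env.read_state(); T=pose(s); y=T[:3,1]
# -ysp rotated by phi about zs: -ysp*cos + xs*sin  (zs x -ysp = xs)
ph=np.degrees(np.arctan2(y@xs,-(y@ysp)))
n,r=rows_to(gpose(ph),n=1)
print("t",round(s["time"],2),"phi",ph.round(1),"tz",(s["wrist_torque"]@zs).round(3),"tq",s["wrist_torque"].round(2),"f",s["contact_force"].round(1),"w",round(s["grip_width"],3),"err",r[0].round(2),"q",s["qpos"].round(1),"dq6",s["qvel"][5].round(1))
E
python3 st.py
```

```text
t 11.1 phi -110.0 tz -0.001 tq [-0.57 -0.14 -0.44] f [ 12.2  -5.8 -13.9] w 0.574 err [ 0.11  0.    0.03 -0.    0.05 -0.04] q [ 30.8  25.9 138.5 241.4  30.4  -1.5] dq6 -0.3
```

Emit:
send_rows --pt "0 0 0 4 0 0 0" --pt "0 0 0 4 0 0 0" --pt "0 0 0 4 0 0 0" --pt "0 0 0 4 0 0 0"

```text
time: 11.5
ee_pos: [0.408, 0.1763, 0.2653]
ee_rot: [-53.6, 50.1, -12.9]
contact_force: [1.9, -0.4, -6.1]
grip_width: 0.57
```

```bash
python3 st.py
```

```text
t 11.5 phi -126.3 tz 0.468 tq [-0.43  0.2   0.22] f [ 1.9 -0.4 -6.1] w 0.57 err [ 0.11 -0.02  0.02 -0.    0.01 -0.08] q [ 30.8  25.9 138.5 241.5  30.3  14.8] dq6 40.9
```

Emit:
send_rows --pt "0 0 0 4 0 0 0" --pt "0 0 0 4 0 0 0" --pt "0 0 0 4 0 0 0" --pt "0 0 0 4 0 0 0"

```text
time: 11.9
ee_pos: [0.4079, 0.1767, 0.2652]
ee_rot: [-37.1, 50.1, -12.9]
contact_force: [2.4, 1.4, -5.3]
grip_width: 0.572
```

```bash
python3 st.py
```

```text
t 11.9 phi -142.8 tz 0.478 tq [-0.61  0.21  0.09] f [ 2.4  1.4 -5.3] w 0.572 err [ 0.11 -0.05  0.03  0.   -0.03 -0.1 ] q [ 30.9  25.9 138.5 241.6  30.3  31.3] dq6 41.0
```

Emit:
send_rows --pt "0 0 0 5 0 0 0" --pt "0 0 0 5 0 0 0" --pt "0 0 0 5 0 0 0" --pt "0 0 0 5 0 0 0" --pt "0 0 0 4 0 0 0"

```text
time: 12.4
ee_pos: [0.4079, 0.1773, 0.265]
ee_rot: [-12.3, 50.1, -12.9]
contact_force: [2.1, 0.1, -5.8]
grip_width: 0.569
```

```bash
python3 st.py
```

```text
t 12.4 phi -167.6 tz 0.395 tq [-0.69  0.36 -0.11] f [ 2.1  0.1 -5.8] w 0.569 err [ 0.11 -0.1   0.06  0.   -0.09 -0.1 ] q [ 31.   26.  138.5 241.7  30.3  56.1] dq6 40.4
```

Emit:
send_rows --pt "0 0 0 5 0 0 0" --pt "0 0 0 5 0 0 0" --pt "0 0 0 5 0 0 0" --pt "0 0 0 5 0 0 0" --pt "0 0 0 4 0 0 0"

```text
time: 12.9
ee_pos: [0.408, 0.1779, 0.265]
ee_rot: [12.6, 50.1, -12.8]
contact_force: [2.4, 1.2, -3.7]
grip_width: 0.572
```

```bash
python3 st.py
```

```text
t 12.9 phi 167.5 tz 0.322 tq [-0.51  0.45 -0.08] f [ 2.4  1.2 -3.7] w 0.572 err [ 0.11 -0.13  0.11  0.   -0.13 -0.07] q [ 31.   26.  138.4 241.8  30.3  80.9] dq6 40.5
```

Emit:
send_rows --pt "0 0 0 5 0 0 0" --pt "0 0 0 5 0 0 0" --pt "0 0 0 5 0 0 0" --pt "0 0 0 5 0 0 0" --pt "0 0 0 4 0 0 0"

```text
time: 13.4
ee_pos: [0.4083, 0.1785, 0.2652]
ee_rot: [37.5, 50.1, -12.8]
contact_force: [3.2, 0.6, -4.0]
grip_width: 0.574
```

```bash
python3 st.py
```

```text
t 13.4 phi 142.6 tz 0.317 tq [-0.38  0.49  0.01] f [ 3.2  0.6 -4. ] w 0.574 err [ 0.11 -0.13  0.17  0.   -0.14 -0.04] q [ 31.1  26.  138.3 241.9  30.3 105.7] dq6 40.5
```

Emit:
send_rows --pt "0 -0.1 0.1 -5 0 0 0" --pt "0 0 0 -5 0 0 0" --pt "0 0 0 -5 0 0 0" --pt "0 0 0 -5 0 0 0" --pt "0 0 0 -5 0 0 0"

```text
time: 13.9
ee_pos: [0.4081, 0.1778, 0.2651]
ee_rot: [12.0, 50.2, -12.8]
contact_force: [1.4, 0.5, -3.8]
grip_width: 0.573
```

```bash
python3 st.py
```

```text
t 13.9 phi 168.2 tz -0.176 tq [-0.47  0.49 -0.7 ] f [ 1.4  0.5 -3.8] w 0.573 err [ 0.11 -0.12  0.09  0.   -0.21 -0.09] q [ 31.   25.9 138.4 241.8  30.2  80.2] dq6 -52.0
```

Emit:
send_rows --pt "0 0 0 -5 0 0 0" --pt "0 0 0 -5 0 0 0" --pt "0 0 0 -5 0 0 0" --pt "0 0 0 -5 0 0 0" --pt "0 0 0 -5 0 0 0"

```text
time: 14.4
ee_pos: [0.408, 0.1774, 0.2652]
ee_rot: [-14.1, 50.2, -13.0]
contact_force: [2.8, -0.9, -5.7]
grip_width: 0.573
```

```bash
python3 st.py
```

```text
t 14.4 phi -165.9 tz -0.132 tq [-0.32  0.14 -0.46] f [ 2.8 -0.9 -5.7] w 0.573 err [ 0.11 -0.11  0.03  0.   -0.18 -0.05] q [ 31.   25.9 138.4 242.   30.2  54. ] dq6 -52.0
```

Emit:
send_rows --pt "0 0 0 -5 0 0 0" --pt "0 0 0 -5 0 0 0" --pt "0 0 0 -5 0 0 0" --pt "0 0 0 -5 0 0 0" --pt "0 0 0 -5 0 0 0"

```text
time: 14.9
ee_pos: [0.4081, 0.177, 0.2653]
ee_rot: [-40.3, 50.1, -13.2]
contact_force: [2.2, -0.9, -4.9]
grip_width: 0.575
```

```bash
python3 st.py
```

```text
t 14.9 phi -139.8 tz -0.089 tq [-0.12  0.1  -0.23] f [ 2.2 -0.9 -4.9] w 0.575 err [ 0.11 -0.07 -0.01  0.   -0.18 -0.01] q [ 31.   25.9 138.4 242.2  30.3  27.8] dq6 -52.1
```

Emit:
send_rows --pt "0 0 0 -5 0 0 0" --pt "0 0 0 -5 0 0 0" --pt "0 0 0 -5 0 0 0" --pt "0 0 0 -5 0 0 0"

```text
time: 15.3
ee_pos: [0.4084, 0.1768, 0.2655]
ee_rot: [-61.2, 50.1, -13.3]
contact_force: [2.5, -1.6, -5.1]
grip_width: 0.572
```

```bash
python3 st.py
```

```text
t 15.3 phi -119.0 tz -0.068 tq [ 0.09  0.17 -0.05] f [ 2.5 -1.6 -5.1] w 0.572 err [ 0.11 -0.03 -0.04 -0.   -0.21  0.  ] q [ 31.   25.9 138.4 242.4  30.3   6.8] dq6 -52.0
```

Emit:
send_rows --pt "0 0 0 -5 0 0 0" --pt "0 0 0 -5 0 0 0" --pt "0 0 0 -5 0 0 0" --pt "0 0 0 -5 0 0 0" --pt "0 0 0 -5 0 0 0"

```text
time: 15.8
ee_pos: [0.4088, 0.1767, 0.2659]
ee_rot: [-87.3, 50.0, -13.4]
contact_force: [3.1, -0.8, -4.1]
grip_width: 0.571
```

```bash
python3 st.py
```

```text
t 15.8 phi -93.0 tz -0.004 tq [0.14 0.32 0.05] f [ 3.1 -0.8 -4.1] w 0.571 err [ 0.11  0.05 -0.05  0.   -0.25 -0.03] q [ 31.   25.9 138.3 242.6  30.4 -19.4] dq6 -52.3
```

Emit:
send_rows --pt "0 0 0 -5 0 0 0" --pt "0 0 0 -5 0 0 0" --pt "0 0 0 -5 0 0 0" --pt "0 0 0 -5 0 0 0" --pt "0 0 0 -5 0 0 0"

```text
time: 16.3
ee_pos: [0.4092, 0.1768, 0.2662]
ee_rot: [-113.4, 50.0, -13.4]
contact_force: [2.4, -0.8, -4.4]
grip_width: 0.572
```

```bash
python3 st.py
```

```text
t 16.3 phi -67.0 tz -0.179 tq [ 0.3   0.39 -0.06] f [ 2.4 -0.8 -4.4] w 0.572 err [ 0.11  0.13 -0.02  0.   -0.26 -0.11] q [ 31.   25.9 138.2 242.7  30.4 -45.6] dq6 -52.0
```

Emit:
send_rows --pt "0 0 0 -5 0 0 0" --pt "0 0 0 -5 0 0 0" --pt "0 0 0 -5 0 0 0" --pt "0 0 0 -5 0 0 0"

```text
time: 16.7
ee_pos: [0.4096, 0.177, 0.2665]
ee_rot: [-134.2, 50.0, -13.5]
contact_force: [3.2, -0.4, -5.0]
grip_width: 0.576
```

```bash
python3 st.py
```

```text
t 16.7 phi -46.2 tz -0.218 tq [0.48 0.3  0.05] f [ 3.2 -0.4 -5. ] w 0.576 err [ 0.11  0.18  0.04  0.   -0.23 -0.18] q [ 31.   25.8 138.2 242.9  30.4 -66.6] dq6 -52.0
```

Emit:
send_rows --pt "0 0 0 -5 0 0 0" --pt "0 0 0 -5 0 0 0" --pt "0 0 0 -5 0 0 0" --pt "0 0 0 -5 0 0 0"

```text
time: 17.1
ee_pos: [0.41, 0.1774, 0.2667]
ee_rot: [-155.0, 50.0, -13.4]
contact_force: [2.3, -0.1, -5.3]
grip_width: 0.571
```

```bash
python3 st.py
```

```text
t 17.1 phi -25.4 tz -0.291 tq [0.61 0.36 0.05] f [ 2.3 -0.1 -5.3] w 0.571 err [ 0.11  0.21  0.11  0.   -0.14 -0.24] q [ 31.   25.8 138.1 243.   30.3 -87.5] dq6 -52.0
```

Emit:
send_rows --pt "0 0 0 -5 0 0 0" --pt "0 0 0 -5 0 0 0" --pt "0 0 0 -5 0 0 0" --pt "0 0 0 -5 0 0 0"

```text
time: 17.5
ee_pos: [0.4103, 0.1779, 0.2669]
ee_rot: [-175.7, 50.0, -13.4]
contact_force: [3.3, -0.5, -4.7]
grip_width: 0.568
```

```bash
python3 st.py
```

```text
t 17.5 phi -4.6 tz -0.425 tq [ 0.69  0.39 -0.07] f [ 3.3 -0.5 -4.7] w 0.568 err [ 0.11  0.21  0.2   0.   -0.02 -0.26] q [  31.    25.8  138.   243.1   30.3 -108.5] dq6 -52.0
```

Emit:
send_rows --pt "0 0 0 -5 0 0 0" --pt "0 0 0 -5 0 0 0" --pt "0 0 0 -5 0 0 0" --pt "0 0 0 -5 0 0 0"

```text
time: 17.9
ee_pos: [0.4105, 0.1784, 0.2669]
ee_rot: [163.5, 50.1, -13.4]
contact_force: [1.8, 2.3, -5.1]
grip_width: 0.569
```

```bash
python3 st.py
```

```text
t 17.9 phi 16.2 tz -0.445 tq [ 0.6   0.46 -0.18] f [ 1.8  2.3 -5.1] w 0.569 err [ 0.11  0.18  0.28 -0.    0.12 -0.21] q [  31.    25.8  138.   243.3   30.2 -129.4] dq6 -51.8
```

Emit:
send_rows --pt "0 0 0 -5 0 0 0" --pt "0 0 0 -5 0 0 0" --pt "0 0 0 -5 0 0 0" --pt "0 0 0 -5 0 0 0"

```text
time: 18.3
ee_pos: [0.4105, 0.1788, 0.2669]
ee_rot: [142.8, 50.1, -13.4]
contact_force: [2.6, 1.7, -6.5]
grip_width: 0.574
```

```bash
python3 st.py
```

```text
t 18.3 phi 37.0 tz -0.508 tq [ 0.44  0.36 -0.37] f [ 2.6  1.7 -6.5] w 0.574 err [ 0.11  0.11  0.35 -0.    0.23 -0.11] q [  31.1   25.8  137.9  243.5   30.1 -150.3] dq6 -52.0
```

Emit:
send_rows --pt "0 0.1 0.2 5 0 0 0" --pt "0 0 0.1 5 0 0 0" --pt "0 0 0 5 0 0 0" --pt "0 0 0 5 0 0 0"

```text
time: 18.7
ee_pos: [0.4101, 0.178, 0.2667]
ee_rot: [163.2, 49.9, -13.1]
contact_force: [3.6, -1.3, -5.1]
grip_width: 0.57
```

```bash
python3 st.py
```

```text
t 18.7 phi 16.7 tz 0.157 tq [-0.39  0.47 -0.21] f [ 3.6 -1.3 -5.1] w 0.57 err [ 0.11  0.15  0.24  0.   -0.05 -0.1 ] q [  31.    25.8  138.1  242.6   30.3 -129.2] dq6 51.4
```

Emit:
send_rows --pt "0 0 0 5 0 0 0" --pt "0 0 0 5 0 0 0" --pt "0 0 0 5 0 0 0" --pt "0 0 0 5 0 0 0"

```text
time: 19.1
ee_pos: [0.4101, 0.1777, 0.2668]
ee_rot: [-176.1, 49.9, -13.3]
contact_force: [3.8, -1.8, -4.3]
grip_width: 0.57
```

```bash
python3 st.py
```

```text
t 19.1 phi -4.1 tz 0.215 tq [-0.26  0.54 -0.03] f [ 3.8 -1.8 -4.3] w 0.57 err [ 0.11  0.19  0.18  0.   -0.09 -0.16] q [  31.    25.8  138.1  242.7   30.4 -108.5] dq6 51.4
```

Emit:
send_rows --pt "0 0 0 5 0 0 0" --pt "0 0 0 5 0 0 0" --pt "0 0 0 5 0 0 0" --pt "0 0 0 5 0 0 0"

```text
time: 19.5
ee_pos: [0.4099, 0.1774, 0.2667]
ee_rot: [-155.4, 49.9, -13.4]
contact_force: [3.0, -2.2, -4.4]
grip_width: 0.575
```

```bash
python3 st.py
```

```text
t 19.5 phi -24.9 tz 0.281 tq [-0.1   0.55  0.18] f [ 3.  -2.2 -4.4] w 0.575 err [ 0.11  0.2   0.1   0.   -0.16 -0.2 ] q [ 31.   25.8 138.1 242.8  30.4 -87.8] dq6 51.4
```

Emit:
send_rows --pt "0 0 0 5 0 0 0" --pt "0 0 0 5 0 0 0" --pt "0 0 0 5 0 0 0" --pt "0 0 0 5 0 0 0"

```text
time: 19.9
ee_pos: [0.4096, 0.1771, 0.2665]
ee_rot: [-134.7, 50.0, -13.5]
contact_force: [3.1, -1.6, -5.2]
grip_width: 0.573
```

```bash
python3 st.py
```

```text
t 19.9 phi -45.7 tz 0.375 tq [0.01 0.44 0.41] f [ 3.1 -1.6 -5.2] w 0.573 err [ 0.11  0.19  0.03  0.   -0.24 -0.2 ] q [ 31.   25.8 138.2 242.9  30.4 -67.1] dq6 51.3
```

Emit:
send_rows --pt "0 0 0 5 0 0 0" --pt "0 0 0 5 0 0 0" --pt "0 0 0 5 0 0 0" --pt "0 0 0 5 0 0 0"

```text
time: 20.3
ee_pos: [0.4093, 0.177, 0.2663]
ee_rot: [-114.0, 50.0, -13.6]
contact_force: [2.7, -1.8, -6.7]
grip_width: 0.572
```

```bash
python3 st.py
```

```text
t 20.3 phi -66.4 tz 0.415 tq [-0.01  0.33  0.47] f [ 2.7 -1.8 -6.7] w 0.572 err [ 0.11  0.15 -0.03  0.   -0.31 -0.17] q [ 31.   25.8 138.2 243.   30.4 -46.5] dq6 51.3
```

Emit:
send_rows --pt "0 0 0 5 0 0 0" --pt "0 0 0 5 0 0 0" --pt "0 0 0 5 0 0 0" --pt "0 0 0 5 0 0 0"

```text
time: 20.7
ee_pos: [0.409, 0.177, 0.2661]
ee_rot: [-93.3, 50.1, -13.6]
contact_force: [1.8, -1.0, -6.5]
grip_width: 0.574
```

```bash
python3 st.py
```

```text
t 20.7 phi -87.1 tz 0.446 tq [-0.04  0.3   0.49] f [ 1.8 -1.  -6.5] w 0.574 err [ 0.11  0.08 -0.08  0.   -0.38 -0.11] q [ 31.   25.9 138.2 243.1  30.3 -25.8] dq6 51.4
```

Emit:
send_rows --pt "0 0 0 5 0 0 0" --pt "0 0 0 5 0 0 0" --pt "0 0 0 5 0 0 0" --pt "0 0 0 5 0 0 0"

```text
time: 21.1
ee_pos: [0.4088, 0.1771, 0.2658]
ee_rot: [-72.7, 50.2, -13.6]
contact_force: [2.6, -0.8, -5.3]
grip_width: 0.574
```

```bash
python3 st.py
```

```text
t 21.1 phi -107.8 tz 0.5 tq [0.01 0.38 0.59] f [ 2.6 -0.8 -5.3] w 0.574 err [ 0.11  0.01 -0.1   0.   -0.41 -0.03] q [ 31.   25.9 138.2 243.1  30.3  -5.1] dq6 51.3
```

```bash
cat > fit.py <<'E'
import numpy as np
from scipy.optimize import least_squares
# phi, tz, dir (+1 = phi increasing)
D=np.array([(-126.3,.468,-1),(-142.8,.478,-1),(-167.6,.395,-1),(-192.5,.322,-1),(-217.4,.317,-1),
(-191.8,-.176,1),(-165.9,-.132,1),(-139.8,-.089,1),(-119,-.068,1),(-93,-.004,1),(-67,-.179,1),(-46.2,-.218,1),(-25.4,-.291,1),(-4.6,-.425,1),(16.2,-.445,1),(37,-.508,1),
(16.7,.157,-1),(-4.1,.215,-1),(-24.9,.281,-1),(-45.7,.375,-1),(-66.4,.415,-1),(-87.1,.446,-1),(-107.8,.5,-1)])
f=lambda p,D=D:p[0]*np.sin(np.radians(p[1]-D[:,0]))-p[2]*D[:,2]+p[3]-D[:,1]
for D_ in (D,D[D[:,2]>0],D[D[:,2]<0]):
    g=(lambda p:f(p,D_)) if len(D_)==len(D) else (lambda p:np.r_[f(np.r_[p[:2],.29,p[2]],D_)])
    r=least_squares(g,[.2,-25,.29,0] if len(D_)==len(D) else [.2,-25,0])
    c=np.linalg.inv(r.jac.T@r.jac)*(r.fun**2).sum()/(len(D_)-len(r.x)); print(r.x.round(3),np.sqrt(np.diag(c)).round(3)); 
    if len(D_)==len(D): print(r.fun.round(3))
E
python3 fit.py
```

```text
[ 2.1300e-01 -3.0143e+01  2.8500e-01  5.0000e-03] [0.013 2.944 0.007 0.009]
[ 0.034  0.009  0.039  0.032 -0.054 -0.037  0.001  0.01   0.001 -0.086
  0.027 -0.003 -0.007  0.053  0.01   0.031 -0.023 -0.019 -0.011 -0.028
  0.001  0.023 -0.002]
[ 2.3700e-01 -3.1279e+01  6.0000e-03] [0.018 4.424 0.014]
[ 1.8300e-01 -2.8761e+01  1.0000e-02] [0.013 3.01  0.009]
```

The fit gives the heavy side down at phi = −30° ± 3°, with amplitude 0.213 N m and drag 0.285 N m, both matching the given figures. Turning there now.

Emit:
send_rows --pt "0 0 -0.1 -5 0 0 0" --pt "0 0 0 -5 0 0 0" --pt "0 0 0 -5 0 0 0" --pt "0 0 0 -5 0 0 0" --pt "0 0 0 -5 0 0 0" --pt "0 0 0 -5 0 0 0" --pt "0 0 0 -5 0 0 0" --pt "0 0 0 -5 0 0 0"

```text
time: 21.9
ee_pos: [0.4094, 0.177, 0.2663]
ee_rot: [-113.8, 50.0, -13.6]
contact_force: [3.1, -1.5, -5.3]
grip_width: 0.571
```

```bash
python3 st.py
```

```text
t 21.9 phi -66.6 tz -0.158 tq [0.44 0.06 0.14] f [ 3.1 -1.5 -5.3] w 0.571 err [ 0.11  0.15 -0.03  0.   -0.32 -0.18] q [ 31.   25.8 138.2 243.1  30.4 -46.3] dq6 -52.0
```

Emit:
send_rows --pt "0 0 0 -5 0 0 0" --pt "0 0 0 -5 0 0 0" --pt "0 0 0 -5 0 0 0" --pt "0 0 0 -5 0 0 0" --pt "0 0 0 -5 0 0 0" --pt "0 0 0 -5 0 0 0" --pt "0 0 0 -4 0 0 0" --pt "0 0 0 0 0 0 0"

```text
time: 22.7
ee_pos: [0.41, 0.1775, 0.2668]
ee_rot: [-149.4, 50.0, -13.6]
contact_force: [3.2, -3.0, -5.1]
grip_width: 0.57
```

```bash
python3 st.py
python3 - <<'E'
from h import *
cv2.imwrite("pics/w8.png",env.capture("wrist")[:,:,::-1]); cv2.imwrite("pics/top2.png",env.capture("top")[:,:,::-1])
E
```

```text
t 22.7 phi -31.1 tz 0.287 tq [0.17 0.27 0.47] f [ 3.2 -3.  -5.1] w 0.57 err [ 0.11  0.23  0.08  0.   -0.18 -0.32] q [ 31.   25.8 138.1 243.3  30.3 -82.1] dq6 2.7
```

View pics/w8.png

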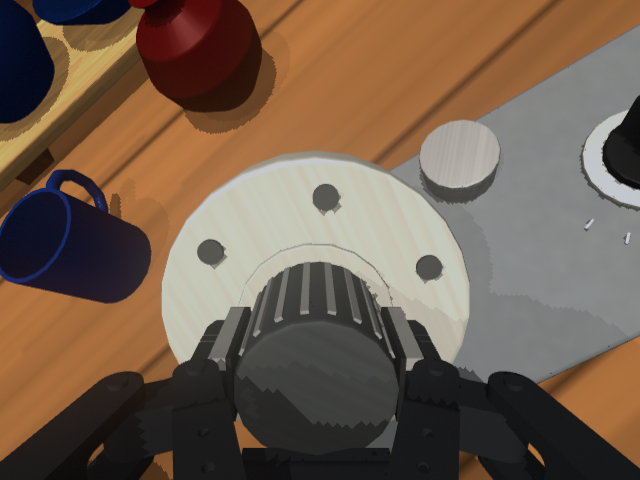

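View pics/top2.png

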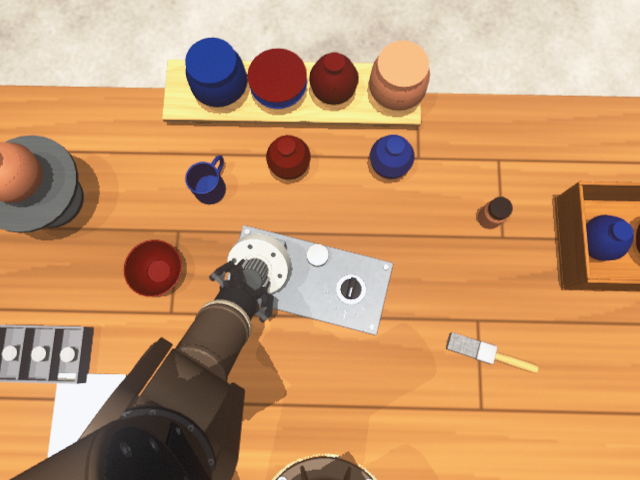

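The wrist view shows the holes at (210,252), (326,198) and (429,267), the same pattern relative to the jaws as at the grasp, so nothing slipped. In the top view all ware is in place and the dial pointer is on zero. I'll let it settle briefly, then hand in.

Emit:
send_rows --pt "0 0 0 0 0 0 0" --pt "0 0 0 0 0 0 0" --pt "0 0 0 0 0 0 0"

```text
time: 23.1
ee_pos: [0.41, 0.1775, 0.2667]
ee_rot: [-149.0, 50.0, -13.6]
contact_force: [3.0, -2.4, -5.7]
grip_width: 0.568
```

```bash
python3 st.py; python3 -c "
from bench import env
print(env.sign_off())"
```

```text
t 23.1 phi -31.5 tz 0.271 tq [0.23 0.29 0.49] f [ 3.  -2.4 -5.7] w 0.568 err [ 0.11  0.23  0.08  0.   -0.19 -0.31] q [ 31.   25.8 138.1 243.3  30.3 -81.7] dq6 0.3
the job is handed in; nothing more can be done
None
```

I set the drag dial to zero, found the wheel head's heavy side, brought it to within about 2° of straight down, and handed the job in at about 23 s, still holding the grip.

- **Dial:** I turned it about 46° and let go. The close-up afterwards showed the pointer about 1° off the zero line. A later top view showed nothing out of place.
- **Heavy side:** I felt the torque turning both ways over about 254° of turn. The fit put "straight down" at -30° ± 3°, with 0.213 N m from gravity and 0.285 N m of drag, both matching the figures you gave. Fitting each turning direction separately gave -31° and -29°.
- **Final hold:** the head stands still at -31.5° (17° is allowed), gripped at the 60 N setting with the jaws at about 48 mm on the 50 mm grip. The hole pattern sat the same way in the jaws as at the grasp, so I saw no slip.
- **Bystanders:** in the last top view the ware and other things were where they started.

**Not clean:**
- The torque readings were noisy, mostly within 0.05 N m of the fit with one outlier of 0.09.
- While turning, the grasp point drifted up to 3–4 mm off the spindle axis, and 2–3 mm at the end.
- I had to swing the wrist round to its other configuration to reach the grip, because the first approach ran toward a joint limit.

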